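Pin the mast of the dispenser stand

ROBOT

A 6-joint arm with a two-finger parallel gripper is mounted at the origin on the work surface. World frame = base frame: x ahead of the robot, y to its left, z up, the work surface at z = 0. Lengths are in m, angles in degrees, forces in N, time in s.
With the tool pointing down it reaches from about 0.3 to 0.75 m from the base axis. Payload 8.5 kg.
Tool frame: the origin (TCP) lies at the very end of the fingers, on their centre line; the grasp point (between the pads) lies 19 mm behind it; z points along the fingers, y is the line along which they close (so a half turn about z gives the same grasp; the last joint's range is limited). The gripper opens to 85 mm and grips with 20 to 120 N. Pads are 22 mm wide; open, the fingers measure 114 mm over their backs; the gripper's body (76 mm by 85 mm) begins 54 mm behind the grasp point. The pads swing forward as they close: fully open they stand 13 mm farther back than shut.
Start: joints at [-84.815, 21.807, 74.336, -0, 83.858, -12.336], TCP at [0.166, -0.524, 0.231] pointing down, gripper open.
Joint ranges: [-178.18, 178.18], [-50.72, 133.34], [12.68, 142.11], [-81.47, 261.47], [9.98, 163.14], [-165.26, 165.26]. Speed limits (degrees/s): [136.94, 136.94, 180, 180, 180, 180].

INTERFACE

Orientations are given as a 3x3 rotation matrix whose columns are the frame's x, y, z axes.
In Python, from rig import env gives the robot as it stands.
- The arm moves only by the tool move_arm, never from a script. Its argument "plan" is a list of rows, each a list of 7 numbers: the turn, a rotation vector about the tool's x, y, z in degrees, then the shift along the tool's x, y, z in cm, then the gripper command: -1 is shut, 1 is fully open, values between are in proportion. In form: [[ax, ay, az, tx, ty, tz, jaw], ...]. A call has 1 to 5 rows; each row is the pose to reach, as a shift and turn from the pose commanded when the call began, along the tool's axes at that moment; what a row does not reach only later rows make up. A row lasts 1/10 s, in which the tool goes at most 50 mm and 8.59 degrees, less where a joint would pass 70% of its speed; a pose out of reach is approached as far as the arm can. A call with a gripper value outside its range is refused whole. The fingers move at their own pace and stop on an object; "squeeze" is the grip in N (left out, the last holds). Time passes only in rows, so rows that repeat a pose let the fingers close. It gives the time, the measured TCP pose, the force, the opening and the grip force at its end, in the units of the state.
- env.observe(): the state, without advancing time (a new reading comes with each control period).
- env.get_image(name): name is "side" or "top"; returns a dict with "color" (420x560x3 uint8, red, green, blue), "fov_y" (degrees; the focal length in pixels is half the picture's height over the tangent of half this angle, whatever the lens; pixels are square), "cx", "cy" (the principal point, pixels), "R" (3x3) and "t" (3): a world point X has camera coordinates R X + t. Camera axes: x right, y down, z forward; pixel columns grow to the right and rows downward; lengths in m; the calibration is good to about 2 mm. A picture is of the moment at which its call begins. There is no depth.
- env.close_job(): hands the job in; it is judged then, once.
Trained networks look in a picture, given as the dict that the camera call returned (one of the last four; its "shot" number tells which), for a name from the list of things; names that differ only in an ending like _2 or _b are one class to them, and where a whole thing is asked for, a point or a joint stands for the part that bears it (a point fixed in the world has none). Each returns a list of dicts, best first, with "conf" (0 to 1); they miss things now and then, are a little off and sometimes report something else, mostly with a low value. They report only what shows in the picture. A call takes as long as a camera call. They do not tell look-alikes from the thing itself.
- env.outline_of(target, picture): "mask" (420x560 bool, what is visible of it) and "bbox" ([centre column, centre row, width, height] in pixels, round what is visible of it).
- env.tip_of(target, picture): "pixel" ([column, row] in pixels: a listed point, or the origin of a listed thing).
The state is a dict: "time_s": time; "q": joint angles; "qvel": joint speeds; "joint_efforts": joint torques, N m; "position": TCP position; "tool_rot": TCP orientation; "ft_force": force on the tool from outside, world axes, zero at the start; "wrist_torque": the same for the moment, N m; "grip_width": finger opening in m; "gripper_force": force on a finger pad.
Only numpy, scipy, OpenCV 4.12 (cv2) and the standard library are available. Lean on these libraries where they do the work, as an engineer would, in place of code of your own. Each camera call takes 0.05 s, during which the arm holds its last target. There are 200 camera calls.

TASK

Take the orange-headed linchpin from its rack, push it through the cross hole near the top of the steel mast of the dispenser stand until its collar is flush against the mast, then swing its brass ring down over the mast's top until it lies flat around the mast, and let go. The mast bar has been set by hand, so its hole is up to 12 mm higher or lower than the drawing says: find it gently by feel, keeping the contact force between pin and stand below 20 N until the pin is home and below 60 N after that. Leave the other things on the bench where they are.

Things in the scene. Friction and masses are not known exactly. Their poses are not given: they have to be found in the camera images.
- post: Dispenser stand, fixed: aluminium foot 120 x 110 x 12 mm, column, black carriage 50 x 50 mm up to 84 mm high, a white barrel lying along x, 68 mm out on its +y side, top 84 mm high, and above the carriage the mast: an upright square steel bar 24 x 24 mm. Origin: on the mast's axis, at the foot's underside on the bench; z up. The pin enters the mast's +x face and is pushed towards -x.
- hole_nominal (a point): Nominal centre of the hole's mouth on the mast's +x face (12 mm from the axis, 140 mm up in the stand's frame, axes as the stand's). The black-rimmed 9.5 x 9.5 mm hole, sides level and upright, runs through along x, 16 mm below the bar's top. The bar was set by hand: bar and hole sit up to 12 mm higher or lower than this, sideways exact. Stiff friction holds the bar; it slides only above 45 N.
- pin: Linchpin, loose, about 60 g, level. Origin: on its axis at the collar's front face; x from tip to head, z up. Steel shank 8 x 8 mm from x = 0 to -28 mm, then a cone to the 4 mm tip at -34 mm. Collar x = 0 to 6 mm, 24 wide, 20 tall. Orange head x = 6 to 42 mm, 13 wide (y), 16 tall. Starts with its axis 70 mm up in the rack's cradle. Seated, its origin is 12 mm from the mast's axis, x axes parallel.
- pin_head (a point): Middle of the orange head, on the pin's axis, 24 mm behind the collar's front face: where to grip, closing across the pin (along its y).
- ring (a joint): Angle (rad) of the pin's brass ring: 0 = closed, level along the shank; grows as it is raised, stop at 1.5. Starts at 0.6 to 1.0 and stays where left (hinge friction, about 1 N at the bow). Hinge along the pin's y on its axis at x = 3 mm. 5 mm wire: legs 18 mm either side, cross piece 44 mm from the hinge; closed on the seated pin, that lies 29 mm beyond the mast's axis on the stand's -x side.
- ring_bow (a point): Middle of the ring's cross piece (wire centre), 44 mm from the hinge: press here from above to swing the ring down. Once it is down, pressing on levers the seated pin in its hole: the contact force between pin and mast is then about 4 times the press, so stop at 5 to 10 N. The seated pin slides back easily: do not push the ring towards the head.
- rack: Black base plate 130 x 100 x 10 mm, fixed, with a grey cradle post at x = -29 to -3 mm, 19 mm wide, whose slot (11 mm wide, floor 66 mm and walls 74 mm above the bench) holds the pin's shank. Origin: centre of its underside.
- dowel: Bystander: steel dowel 12 mm thick, 45 mm tall, standing on the rack's base plate. Origin: centre of its underside.
- spacer: Bystander: brass spacer ring 32 mm wide, 10 mm tall, lying on the stand's foot. Origin: centre of its underside.
- glue: Bystander: amber jar 40 mm wide, 75 mm tall. Origin: centre of its underside.
- driver: Bystander: screwdriver lying on the bench.
- tray: Bystander: blue parts tray 110 x 150 x 30 mm. Origin: centre of its underside.
- tweezers: Bystander: steel tweezers 110 mm long, lying on the bench.
- beaker: Bystander: white cup 60 mm wide, 70 mm tall. Origin: centre of its underside.
Mind the look-alikes: they are no part of the job. Leave any red look-alike of the post alone.

How it is judged (in metres and radians):
On the way, in this order (a step that is already met when the one before it is completed fails the run):
1. the pin is pushed home through the mast, collar flush, with the ring still raised (x of pin in the frame of post between 0.009 and 0.016 m and y of pin in the frame of post between -0.003 and 0.003 m and z of pin in the frame of post between 0.125 and 0.155 m and angle between the x axis of pin and the x axis of post, either way round below 0.12 rad and value of joint ring above 0.5 rad), for 0.2 s.
2. the ring is swung down around the mast (x of pin in the frame of post between 0.009 and 0.016 m and y of pin in the frame of post between -0.003 and 0.003 m and z of pin in the frame of post between 0.125 and 0.155 m and angle between the x axis of pin and the x axis of post, either way round below 0.12 rad and value of joint ring below 0.15 rad), for 0.2 s.
At the end, for the whole second after the job is handed in: The pin is through the mast's hole with its collar flush on the +x face (within 4 mm), straight (within 0.12 rad), its ring down around the mast (ring below 0.15 rad), at rest and released (all of step 2 and linear speed of pin below 0.02 m/s); the robot touches nothing.
It fails at once if the pin is forced against the stand with more than 20 N before it is home (contact force between pin and post above 20 N and x of pin in the frame of post above 0.018 m).
It fails at once if the pin or its ring is loaded against the stand with more than 60 N (contact force between pin and post above 60 N).
It fails at once if another thing on the bench is moved by more than 30 mm (distance of any of dowel, spacer, glue, driver, tray, tweezers, beaker from where it was at the start of the episode above 0.03 m).
It also fails if it takes over 72 s, if anything falls off the work surface, if the arm or the gripper's body presses on something with over 40 N, if the wrist force passes 120 N, or if a joint passes its speed limit or range.

## Working session

There is one attempt and no reset: what is moved stays moved. The work goes in short steps, Python scripts to look and compute and a tool call to move; the robot and the scene stay as the last step left them, time stands still between calls to the robot, and variables do not carry over. Pictures are saved under pics/ and viewed, at most 10 in all, crops included, and the job is handed in when it is done.

Besides the shell and the picture viewer there is one more tool, called after "Request:" in YAML: its name, and indented under it one key for each argument. move_arm: Moves the arm, as the interface text tells. Its arguments: {"type":"object","properties":{"plan":{"type":"array"},"squeeze":{"type":"number"}},"required":["plan"]}

```bash
mkdir -p pics; ls; python3 - <<'E'
from rig import env
import cv2,numpy as np
s=env.observe();print(s['time_s'],s['position'],np.round(s['tool_rot'],3).tolist(),s['grip_width'])
ims={}
for n in('side','top'):
    p=env.get_image(n);cv2.imwrite(f'pics/{n}0.png',p['color'][:,:,::-1]);ims[n]=p
    print(n,p['fov_y'],p['cx'],p['cy'],(-p['R'].T@p['t']).round(3),p['R'].round(3).tolist())
    for t in['post','hole_nominal','pin','pin_head','ring_bow','rack']:
        r=env.tip_of(t,p);print(' tip',t,[(np.round(d['pixel'],1).tolist(),round(d['conf'],2)) for d in r[:3]])
    for t in['post','pin','rack']:
        r=env.outline_of(t,p);print(' out',t,[(np.round(d['bbox'],1).tolist(),round(d['conf'],2)) for d in r[:3]])
E
```

```text
pics
0.0 [ 0.16553201 -0.52418212  0.23071175] [[0.954, 0.301, -0.0], [0.301, -0.954, 0.001], [0.0, -0.001, -1.0]] 0.08548768033333524
side 55.76521961330209 280.4399593678289 212.9779572274418 [0.256 0.585 0.797] [[-0.891, -0.453, 0.02], [-0.344, 0.647, -0.681], [0.295, -0.614, -0.732]]
 tip post [([340.8, 318.1], 0.88), ([304.9, 201.2], 0.73), ([261.8, 279.6], 0.59)]
 tip hole_nominal [([304.2, 164.6], 0.6)]
 tip pin [([305.0, 165.4], 0.53), ([265.4, 259.6], 0.48)]
 tip pin_head [([256.1, 255.6], 0.51)]
 tip ring_bow [([273.5, 256.6], 0.62)]
 tip rack [([265.1, 278.3], 0.85), ([307.7, 249.9], 0.75)]
 out post [([339.6, 313.6, 71.4, 81.9], 0.77), ([301.5, 188.3, 63.3, 67.4], 0.58)]
 out pin [([262.8, 260.2, 28.0, 25.9], 0.48)]
 out rack [([263.1, 280.8, 69.5, 47.5], 0.7), ([246.1, 165.2, 15.3, 30.2], 0.25)]
top 43.73291272710413 287.57790846347893 214.06181416031905 [0.404 0.027 1.642] [[-0.026, -1.0, 0.007], [-0.996, 0.025, -0.084], [0.084, -0.009, -0.996]]
 tip post [([342.2, 215.1], 0.97), ([250.4, 287.5], 0.71)]
 tip hole_nominal [([347.4, 207.2], 0.69), ([246.0, 286.2], 0.69)]
 tip pin [([251.9, 221.9], 0.67), ([254.6, 215.4], 0.19)]
 tip pin_head [([253.6, 216.9], 0.58)]
 tip ring_bow [([251.7, 228.3], 0.37)]
 tip rack [([253.5, 221.6], 0.64)]
 out post [([340.8, 214.4, 48.4, 51.1], 0.56)]
 out pin [([254.9, 221.2, 11.6, 27.2], 0.52)]
 out rack [([253.6, 223.9, 44.9, 50.9], 0.82)]
```

```bash
python3 - <<'E'
import cv2,numpy as np
a=cv2.imread('pics/side0.png')[130:370,200:400];b=cv2.imread('pics/top0.png')[165:325,215:395]
cv2.imwrite('pics/c1.png',cv2.resize(a,None,fx=2.4,fy=2.4,interpolation=cv2.INTER_CUBIC))
cv2.imwrite('pics/c2.png',cv2.resize(b,None,fx=3.7,fy=3.7,interpolation=cv2.INTER_CUBIC))
E
```

```text
(no output)
```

View pics/c1.png

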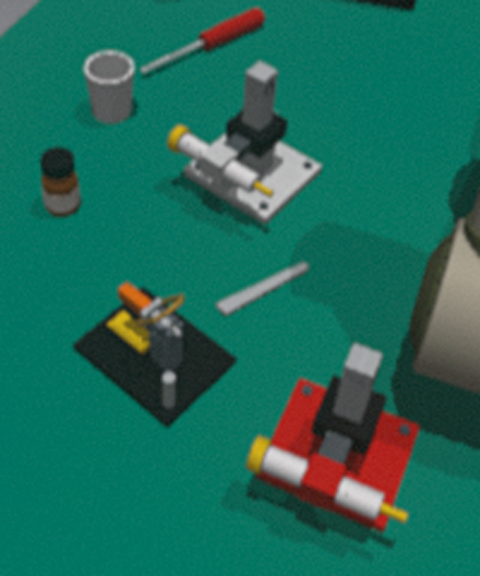

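View pics/c2.png

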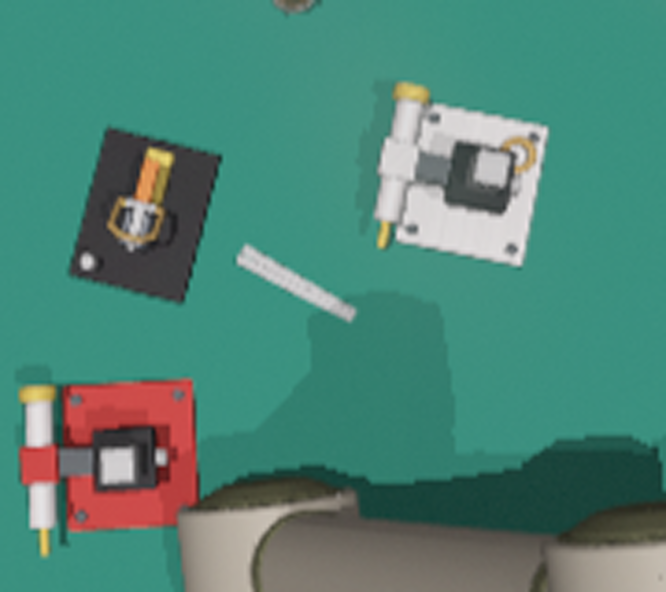

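View pics/side0.png

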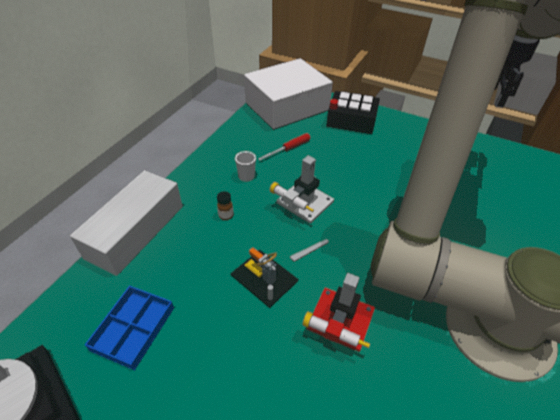

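Candidates for the post: the white/aluminium-foot stand, top (340,214) and side (301,188), and the red-footed one, top (250,287) and side (340,314). The aluminium one fits the description and the red one is the look-alike. The crops confirm this. There is one orange-headed pin, on the rack at top (254,217) and side (256,255), with its head pointing away from the robot. Next I'll measure poses.

```bash
cat > h.py <<'E'
import numpy as np,cv2
def ray(p,uv):
    f=210/np.tan(np.radians(p['fov_y']/2))
    d=p['R'].T@np.array([(uv[0]-p['cx'])/f,(uv[1]-p['cy'])/f,1]);return -p['R'].T@p['t'],d/np.linalg.norm(d)
def at_z(p,uv,z):
    c,d=ray(p,uv);return c+d*(z-c[2])/d[2]
def proj(p,X):
    f=210/np.tan(np.radians(p['fov_y']/2));c=np.atleast_2d(X)@p['R'].T+p['t'];return f*c[:,:2]/c[:,2:]+[p['cx'],p['cy']]
def tri(pa,a,pb,b):
    A=np.zeros((3,3));y=np.zeros(3);R=[ray(pa,a),ray(pb,b)]
    for c,d in R:
        M=np.eye(3)-np.outer(d,d);A+=M;y+=M@c
    X=np.linalg.solve(A,y);return X,max(np.linalg.norm(np.cross(X-c,d)) for c,d in R)
E
python3 - <<'E'
from rig import env
from h import *
T=env.get_image('top');S=env.get_image('side')
def yaw(v): return np.degrees(np.arctan2(v[1],v[0])).round(1)
def orange(p,roi):
    h=cv2.cvtColor(p['color'],cv2.COLOR_RGB2HSV);m=((h[...,0]>=5)&(h[...,0]<=16)&(h[...,1]>150)&(h[...,2]>110)).astype(np.uint8)
    k=np.zeros_like(m);x0,y0,x1,y1=roi;k[y0:y1,x0:x1]=1;m*=k
    n,l,s,c=cv2.connectedComponentsWithStats(m);i=1+np.argmax(s[1:,4]);pts=np.argwhere(l==i)[:,::-1].astype(np.float32)
    print('orange',s[i],c[i],np.round(cv2.fitLine(pts,cv2.DIST_L2,0,.01,.01).ravel(),2));return c[i]
a=orange(T,(235,195,275,240));b=orange(S,(235,235,285,285));print('head tri',tri(T,a,S,b))
print('head z.07 top',at_z(T,a,.074),'side',at_z(S,b,.072))
c=lambda u,v:((u+.5)/3.7-.5+215,(v+.5)/3.7-.5+165)
R=[at_z(T,c(*q),.010) for q in[(108,128),(220,155),(183,303),(70,272)]];print('rack',np.round(R,3)[:,:2].tolist(),np.mean(R,0),yaw(R[0]-R[3]),yaw(R[1]-R[2]),yaw(R[0]-R[1])-90)
P=[at_z(T,c(*q),.012) for q in[(430,102),(550,127),(522,267),(398,240)]];print('foot',np.round(P,3)[:,:2].tolist(),np.mean(P,0),yaw(P[0]-P[3]),yaw(P[1]-P[2]),yaw(P[0]-P[1])-90)
cs=lambda u,v:((u+.5)/2.4-.5+200,(v+.5)/2.4-.5+130)
mt,ms=c(491,168),cs(262,72)
print('mast',mt,ms,tri(T,mt,S,ms),at_z(T,mt,.156),at_z(S,ms,.156))
for n,p in(('T',T),('S',S)):
  for t in('post','hole_nominal','pin','pin_head','ring_bow'):
    print(n,t,[(np.round(d['pixel'],1).tolist(),round(d['conf'],2)) for d in env.tip_of(t,p)[:3]])
np.save('cams.npy',{'T':T,'S':S},allow_pickle=True)
A=S['color'][140:230,260:345,::-1];B=T['color'][185:245,310:370,::-1]
cv2.imwrite('pics/c3.png',np.hstack([cv2.resize(A,(510,540),interpolation=cv2.INTER_CUBIC)[:, :290],cv2.resize(B,(480,480),interpolation=cv2.INTER_CUBIC).copy() if 0 else cv2.copyMakeBorder(cv2.resize(B,(480,480),interpolation=cv2.INTER_CUBIC),0,60,0,0,cv2.BORDER_CONSTANT)]))
E
```

```text
orange [252 208   6  11  45] [254.33333333 213.06666667] [ 2.5000e-01 -9.7000e-01  2.5433e+02  2.1307e+02]
orange [250 248  13  11  74] [255.71621622 252.98648649] [  0.84   0.55 255.72 252.99]
head tri (array([0.54269469, 0.11344292, 0.06935511]), np.float64(0.00045194202623655605))
head z.07 top [0.54187154 0.11300722 0.074     ] side [0.54208284 0.11530762 0.072     ]
rack [[0.592, 0.149], [0.566, 0.054], [0.442, 0.088], [0.471, 0.183]] [0.51779503 0.11845183 0.01      ] -15.8 -15.3 -15.0
foot [[0.607, -0.125], [0.583, -0.226], [0.465, -0.198], [0.491, -0.094]] [ 0.53646671 -0.16084554  0.012     ] -14.8 -13.4 -13.299999999999997
mast (347.3378378378378, 210.04054054054055) (308.875, 159.70833333333334) (array([ 0.53764789, -0.15783093,  0.14840257]), np.float64(0.0002745198110567536)) [ 0.53671096 -0.15697484  0.156     ] [ 0.53461585 -0.1490525   0.156     ]
T post [([246.0, 287.4], 0.96), ([342.3, 211.7], 0.81)]
T hole_nominal [([347.2, 204.6], 0.79), ([245.1, 285.7], 0.66)]
T pin [([254.5, 221.5], 0.44)]
T pin_head [([254.4, 216.9], 0.72)]
T ring_bow [([252.0, 228.9], 0.45)]
S post [([340.2, 319.9], 0.93), ([304.1, 201.5], 0.86)]
S hole_nominal [([341.9, 284.1], 0.74)]
S pin [([260.1, 258.6], 0.59)]
S pin_head [([254.8, 255.6], 0.48)]
S ring_bow [([274.3, 253.2], 0.55), ([305.1, 200.9], 0.52)]
```

View pics/c3.png

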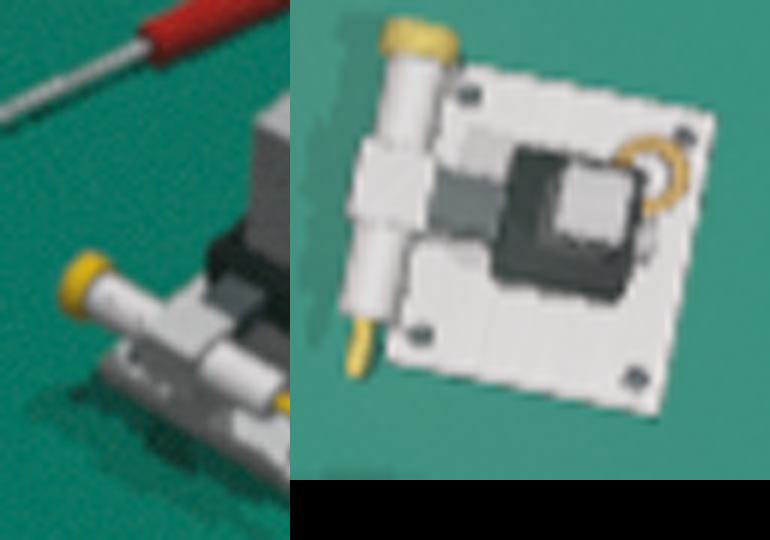

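```bash
cat >> h.py <<'E'
from scipy.spatial.transform import Rotation as Ro
def rot(yaw,pitch=0): # tool x at world yaw, tool z down
    c,s=np.cos(np.radians(yaw)),np.sin(np.radians(yaw));return np.array([[c,s,0],[s,-c,0],[0,0,-1.]])
def go(s,pos,yaw):
    R=np.array(s['tool_rot']);return (Ro.from_matrix(R.T@rot(yaw)).as_rotvec(degrees=True).round(2).tolist(), (100*R.T@(np.array(pos)-s['position'])).round(2).tolist())
E
python3 - <<'E'
from rig import env
from h import *
s=env.observe();print(s['time_s'],s['ft_force'],go(s,[.542,.113,.16],-15.5))
E
```

```text
1.6 [-0.57670983 -0.11690692  0.00656324] ([-0.0, 0.0, 33.02], [55.09, -49.46, 7.13])
```

Request:
move_arm:
  plan:
    - [0,0,0,55,-49.4,2,1]
    - [0,0,0,55,-49.4,2,1]
    - [0,0,0,55,-49.4,2,1]
    - [0,0,0,55,-49.4,2,1]
    - [0,0,0,55,-49.4,2,1]

```text
time_s: 2.1
position: [0.2932, -0.3075, 0.2247]
tool_rot: [[0.954, 0.301, 0.0], [0.301, -0.954, -0.0], [0.0, 0.001, -1.0]]
ft_force: [0.5, -0.4, 0.3]
grip_width: 0.0851
gripper_force: 0.0
```

```bash
python3 - <<'E'
from rig import env
from h import *
s=env.observe();print(s['time_s'],s['position'],go(s,[.542,.113,.16],-15.5))
E
```

```text
2.1 [ 0.29318473 -0.30748068  0.22465448] ([0.02, -0.02, 32.99], [36.37, -32.63, 6.46])
```

Request:
move_arm:
  plan:
    - [0,0,0,36.4,-32.6,4,1]
    - [0,0,0,36.4,-32.6,4,1]
    - [0,0,0,36.4,-32.6,4,1]
    - [0,0,0,36.4,-32.6,4,1]
    - [0,0,0,36.4,-32.6,4,1]

```text
time_s: 2.6
position: [0.4203, -0.0929, 0.2043]
tool_rot: [[0.954, 0.301, 0.001], [0.301, -0.954, -0.0], [0.001, 0.001, -1.0]]
ft_force: [1.1, -1.4, 0.5]
grip_width: 0.0853
gripper_force: 0.0
```

Request:
move_arm:
  plan:
    - [0,0,33,18,-16,3,1]
    - [0,0,33,18,-16,3,1]
    - [0,0,33,18,-16,3,1]
    - [0,0,33,18,-16,3,1]
    - [0,0,33,18,-16,3,1]

```text
time_s: 3.1
position: [0.5329, 0.0948, 0.1769]
tool_rot: [[0.962, -0.272, 0.001], [-0.272, -0.962, -0.0], [0.001, 0.0, -1.0]]
ft_force: [1.1, -0.7, 1.2]
grip_width: 0.0854
gripper_force: 0.0
```

```bash
python3 - <<'E'
from rig import env
from h import *
s=env.observe();print(s['time_s'],s['position'],go(s,[.542,.113,.09],-15.5))
E
```

```text
3.1 [0.53292407 0.09476759 0.17686129] ([0.0, -0.03, -0.27], [0.37, -2.0, 8.69])
```

Request:
move_arm:
  plan:
    - [0,0,0,0.3,-1.9,4,1]
    - [0,0,0,0.3,-1.9,4,1]
    - [0,0,0,0.3,-1.9,4,1]

```text
time_s: 3.4
position: [0.5399, 0.1107, 0.1368]
tool_rot: [[0.964, -0.266, -0.001], [-0.266, -0.964, -0.0], [-0.001, 0.001, -1.0]]
ft_force: [0.5, -0.4, -0.3]
grip_width: 0.0853
gripper_force: 0.0
```

```bash
python3 - <<'E'
from rig import env
from h import *
s=env.observe();print(s['time_s'],s['position'],go(s,[.542,.113,.053],-15.5))
T=env.get_image('top');S=env.get_image('side')
s=env.observe();print(s['position'],proj(T,s['position']),proj(S,s['position']))
A=S['color'][200:300,215:315,::-1];B=T['color'][180:260,215:295,::-1]
cv2.imwrite('pics/c4.png',np.hstack([cv2.resize(x,(400,400),interpolation=cv2.INTER_CUBIC) for x in(A,B)]))
E
```

```text
3.4 [0.53992635 0.11069294 0.13677876] ([0.03, 0.07, 0.07], [0.15, -0.28, 8.38])
[0.54057174 0.10987903 0.13832947] [[254.16990216 211.57268367]] [[256.7780609 232.850246 ]]
```

View pics/c4.png

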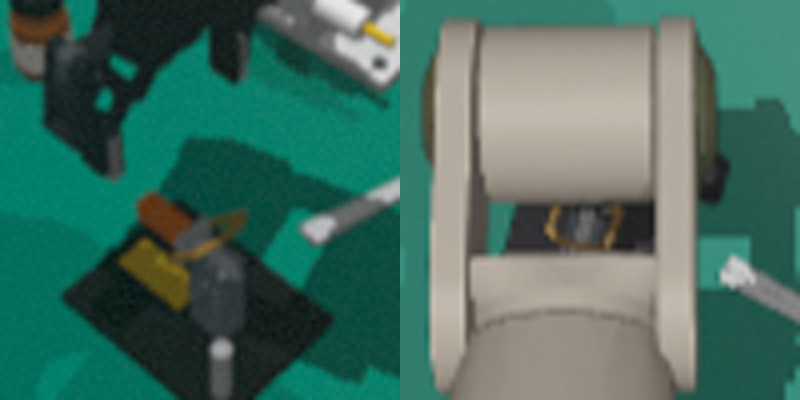

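```bash
python3 - <<'E'
from h import *
c=np.load('cams.npy',allow_pickle=True).item();T,S=c['T'],c['S']
def yel(p,x0,y0,x1,y1):
    h=cv2.cvtColor(p['color'],cv2.COLOR_RGB2HSV)[y0:y1,x0:x1];m=(h[...,0]>=20)&(h[...,0]<=32)&(h[...,1]>150)&(h[...,2]>70)
    q=np.argwhere(m)[:,::-1]+[x0,y0];print(len(q),q.min(0),q.max(0));return q
a=yel(T,245,200,270,225);b=yel(S,238,250,268,285)
print(tri(T,a.mean(0),S,b.mean(0)))
for X in([.5556,.1095,.07],[.542,.113,.07],[.525,.118,.07]):print(proj(T,X),proj(S,X))
E
```

```text
3 [256 213] [257 218]
174 [244 259] [261 276]
(array([0.54381843, 0.11300059, 0.01015017]), np.float64(0.006241632313875729))
[[255.47834596 208.61962622]] [[251.8477343  249.52689943]]
[[254.40966215 213.13814109]] [[256.26642292 252.81537067]]
[[252.86402559 218.80092694]] [[261.74200674 257.18674545]]
```

Request:
move_arm:
  plan:
    - [0,0,0,0.2,-0.2,4.5,1]
    - [0,0,0,0.2,-0.2,8.4,1]
    - [0,0,0,0.2,-0.2,8.4,1]
    - [0,0,0,0.2,-0.2,8.4,1]

```text
time_s: 3.9
position: [0.5434, 0.1114, 0.0547]
tool_rot: [[0.963, -0.268, 0.002], [-0.268, -0.963, -0.0], [0.002, -0.0, -1.0]]
ft_force: [-0.1, 0.2, 0.6]
grip_width: 0.0854
gripper_force: 0.0
```

Request:
move_arm:
  plan:
    - [0,0,0,0,0,0,-1]
    - [0,0,0,0,0,0,-1]
    - [0,0,0,0,0,0,-1]
    - [0,0,0,0,0,0,-1]
    - [0,0,0,0,0,0,-1]
  squeeze: 60

```text
time_s: 4.4
position: [0.5427, 0.1123, 0.0532]
tool_rot: [[0.964, -0.267, 0.0], [-0.267, -0.964, 0.001], [0.0, -0.001, -1.0]]
ft_force: [-0.5, 17.2, 3.0]
grip_width: 0.0125
gripper_force: 38.0
```

Request:
move_arm:
  plan:
    - [0,0,0,0,0,0,-1]
    - [0,0,0,0,0,0,-1]

```text
time_s: 4.6
position: [0.5428, 0.1131, 0.0533]
tool_rot: [[0.964, -0.267, 0.001], [-0.267, -0.964, 0.002], [0.0, -0.002, -1.0]]
ft_force: [0.2, 6.4, 2.6]
grip_width: 0.0121
gripper_force: 57.8
```

Request:
move_arm:
  plan:
    - [0,0,0,0,0,-1,-1]
    - [0,0,0,0,0,-3,-1]
    - [0,0,0,0,0,-7,-1]
    - [0,0,0,0,0,-12,-1]
    - [0,0,0,0,0,-12,-1]

```text
time_s: 5.1
position: [0.5451, 0.1122, 0.1791]
tool_rot: [[0.964, -0.267, 0.012], [-0.267, -0.964, -0.0], [0.011, -0.003, -1.0]]
ft_force: [0.2, -0.2, -2.2]
grip_width: 0.0119
gripper_force: 58.3
```

```bash
python3 - <<'E'
from rig import env
from h import *
s=env.observe();print(s['time_s'],s['position'],s['ft_force'])
T=env.get_image('top');S=env.get_image('side')
for n,p in(('T',T),('S',S)):
  for t in('pin_head','pin','ring_bow'):print(n,t,[(np.round(d['pixel'],1).tolist(),round(d['conf'],2)) for d in env.tip_of(t,p)[:3]])
s=env.observe()
X=s['position']+[0,0,.019];a=np.array([.964,-.267,0])
print('expect S head,origin,tip',proj(S,[X,X-a*.024,X-a*.058]).round(1).tolist())
# post candidates
P=np.array([.537,-.159,0]);y=-13.8
print(go(s,P+rot(y)[:,0]*(.012+.034+.024+.03)+[0,0,.18],y))
cv2.imwrite('pics/c5.png',cv2.resize(S['color'][180:280,210:310,::-1],(500,500),interpolation=cv2.INTER_CUBIC))
E
```

```text
5.1 [0.54508597 0.11224863 0.17910862] [ 0.24215387 -0.24243041 -2.15360193]
T pin_head [([254.9, 213.8], 0.53)]
T pin [([250.9, 217.7], 0.55)]
T ring_bow [([249.0, 223.9], 0.55)]
S pin_head [([254.5, 218.9], 0.47)]
S pin [([264.2, 225.4], 0.57), ([264.4, 280.5], 0.25)]
S ring_bow [([274.1, 217.0], 0.53)]
expect S head,origin,tip [[255.0, 216.9], [263.3, 222.9], [275.6, 231.7]]
([0.03, 0.13, -1.68], [16.73, 25.97, -0.84])
```

View pics/c5.png

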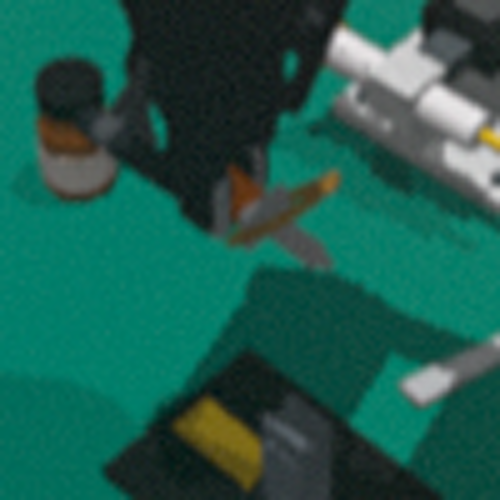

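Request:
move_arm:
  plan:
    - [0,0,0,2,5,-2.0,-1]
    - [0,0,0,5,10,-2.0,-1]
    - [0,0,0,8,15,-2.0,-1]
    - [0,0,0,10,20,-2.0,-1]
    - [0,0,-1.7,10.8,25,-2.0,-1]

```text
time_s: 6.0
position: [0.5808, -0.1325, 0.192]
tool_rot: [[0.971, -0.237, -0.001], [-0.237, -0.971, 0.0], [-0.001, -0.0, -1.0]]
ft_force: [0.9, -0.6, -1.3]
grip_width: 0.0117
gripper_force: 58.3
```

Request:
move_arm:
  plan:
    - [0,0,0,0,0,0,-1]
    - [0,0,0,0,0,0,-1]

```text
time_s: 6.2
position: [0.5801, -0.1313, 0.192]
tool_rot: [[0.971, -0.24, -0.001], [-0.24, -0.971, 0.001], [-0.002, -0.001, -1.0]]
ft_force: [-0.6, 1.4, -2.1]
grip_width: 0.0121
gripper_force: 58.3
```

```bash
python3 - <<'E'
from rig import env
from h import *
s=env.observe();print(s['time_s'],s['position'],s['ft_force'])
T=env.get_image('top');S=env.get_image('side')
s=env.observe()
P=np.array([.537,-.159,0]);y=-13.8
print(go(s,P+rot(y)[:,0]*.044+[0,0,.19],y))
A=S['color'][125:195,265:335,::-1];B=T['color'][180:240,310:370,::-1]
cv2.imwrite('pics/c6.png',np.hstack([cv2.resize(x,(400,400),interpolation=cv2.INTER_CUBIC) for x in(A,B)]))
E
```

```text
6.2 [ 0.58012318 -0.13134887  0.1919967 ] [-0.61223204  1.39340475 -2.12583833]
([-0.02, 0.05, 0.06], [0.89, 3.9, 0.25])
```

View pics/c6.png

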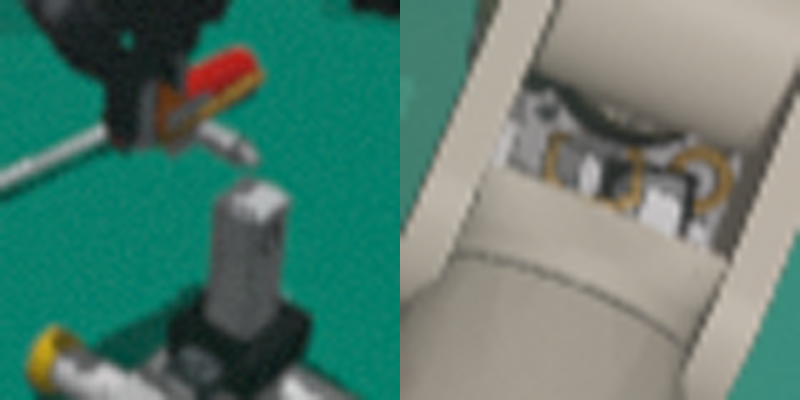

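Request:
move_arm:
  plan:
    - [0,0,0,0.9,2,0,-1]
    - [0,0,0,0.9,3.9,0,-1]
    - [0,0,0,0.9,3.9,0,-1]
    - [0,0,0,0.9,3.9,0,-1]

```text
time_s: 6.7
position: [0.58, -0.1692, 0.1929]
tool_rot: [[0.971, -0.237, -0.0], [-0.237, -0.971, 0.0], [-0.0, -0.0, -1.0]]
ft_force: [-0.2, 0.2, -0.5]
grip_width: 0.0122
gripper_force: 58.4
```

```bash
python3 - <<'E'
from rig import env
from h import *
c=np.load('cams.npy',allow_pickle=True).item();T,S=c['T'],c['S']
R=rot(-13.9);tcp=np.array([.5801,-.1313,.209])
q=at_z(T,(338.3,205.3),.209);print('shank err tool',(R.T@(q-tcp)))
m=at_z(T,(347.4,209.9),.152);print('mast top',m, 'tool y from tcp',R.T@(m-tcp))
k=lambda u,v:((u+.5)/5.714-.5+265,(v+.5)/5.714-.5+125)
print('tip side',k(252,162),proj(S,tcp-R[:,0]*.058+[0,0,0]))
t=at_z(S,k(252,162),.209);print('tip at z',R.T@(t-tcp))
print('mast tri',tri(T,(347.4,209.9),S,k(254,200)))
s=env.observe();print(s['time_s'],s['position'],s['ft_force'])
T=env.get_image('top');S=env.get_image('side');np.save('cams2.npy',{'T':T,'S':S},allow_pickle=True)
A=S['color'][125:195,265:335,::-1];B=T['color'][190:230,325:365,::-1]
cv2.imwrite('pics/c7.png',np.hstack([cv2.resize(x,(400,400),interpolation=cv2.INTER_CUBIC) for x in(A,B)]))
E
```

```text
shank err tool [-3.46527275e-02  3.06640486e-03 -8.32667268e-17]
mast top [ 0.53746621 -0.15766324  0.152     ] tool y from tcp [-0.03505213  0.03583306  0.057     ]
tip side (308.6897094854743, 152.9389219460973) [[309.19540793 151.2271574 ]]
tip at z [-6.10934560e-02 -5.89492735e-03  2.77555756e-17]
mast tri (array([ 0.5377004 , -0.15810222,  0.14863895]), np.float64(6.917742375319999e-05))
6.7 [ 0.57996696 -0.1691775   0.19286612] [-0.23977773  0.17507032 -0.54480569]
```

View pics/c7.png

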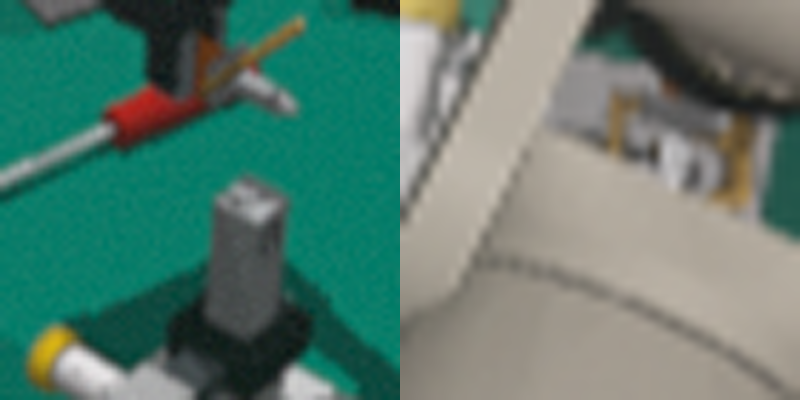

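Request:
move_arm:
  plan:
    - [0,0,0,0,0,2.5,-1]
    - [0,0,0,0,0,4.4,-1]
    - [0,0,0,0,0,4.5,-1]
    - [0,0,0,0,0,4.5,-1]

```text
time_s: 7.2
position: [0.5801, -0.1698, 0.1483]
tool_rot: [[0.971, -0.237, 0.0], [-0.237, -0.971, 0.0], [-0.0, -0.0, -1.0]]
ft_force: [-0.7, -0.6, -0.7]
grip_width: 0.0117
gripper_force: 58.4
```

Request:
move_arm:
  plan:
    - [0,0,0,0,0,0.1,-1]
    - [0,0,0,0,0,0.2,-1]
    - [0,0,0,0,0,0.3,-1]
    - [0,0,0,0,0,0.3,-1]

```text
time_s: 7.6
position: [0.5799, -0.1705, 0.1451]
tool_rot: [[0.971, -0.238, 0.0], [-0.238, -0.971, -0.0], [0.0, 0.0, -1.0]]
ft_force: [-1.2, -0.5, -0.6]
grip_width: 0.0121
gripper_force: 58.4
```

Request:
move_arm:
  plan:
    - [0,0,0,0,0,0.1,-1]
    - [0,0,0,0,0,0.2,-1]
    - [0,0,0,0,0,0.3,-1]
    - [0,0,0,0,0,0.4,-1]
    - [0,0,0,0,0,0.4,-1]

```text
time_s: 8.1
position: [0.5799, -0.1705, 0.1414]
tool_rot: [[0.971, -0.238, 0.0], [-0.238, -0.971, -0.0], [0.0, 0.0, -1.0]]
ft_force: [-1.5, 0.2, 3.1]
grip_width: 0.0121
gripper_force: 59.0
```

Request:
move_arm:
  plan:
    - [0,0,0,0,0,0.05,-1]
    - [0,0,0,0,0,0.1,-1]
    - [0,0,0,0,0,0.1,-1]

```text
time_s: 8.4
position: [0.5801, -0.1705, 0.141]
tool_rot: [[0.971, -0.238, 0.001], [-0.238, -0.971, -0.001], [0.001, 0.0, -1.0]]
ft_force: [-1.9, 1.6, 8.7]
grip_width: 0.0122
gripper_force: 59.7
```

```bash
python3 - <<'E'
from rig import env
from h import *
c=np.load('cams2.npy',allow_pickle=True).item();S=c['S'];T=c['T']
R=rot(-13.8);tcp=np.array([.58,-.1692,.1929])
k=lambda u,v:((u+.5)/5.714-.5+265,(v+.5)/5.714-.5+125)
f=lambda x,z:proj(S,tcp+R[:,0]*x+[0,0,z])[0].round(1)
print('tip seen',k(296,107),'model z17',f(-.058,.017),'z14',f(-.058,.014),'droop',f(-.058,.011))
print('shank root model',f(-.024,.017))
# mast top corners in side model for heights
for zt in(.1487,.1547):
  for P in((.5375,-.158),):
    cor=[np.array([*P,zt])+R[:,0]*a+R[:,1]*b for a in(.012,-.012) for b in(.012,-.012)]
    print(zt,[ (((p+.5-[265,125])*5.714-.5)).round(0).tolist() for p in proj(S,cor)], proj(T,np.mean(cor,0)))
s=env.observe();print(s['ft_force'],s['wrist_torque'],s['position'])
S=env.get_image('side');np.save('cams3.npy',{'S':S},allow_pickle=True)
cv2.imwrite('pics/c8.png',cv2.resize(S['color'][135:185,275:335,::-1],(720,600),interpolation=cv2.INTER_CUBIC))
E
```

```text
tip seen (316.39009450472525, 143.3134406720336) model z17 [315.7 142.3] z14 [315.6 143.3] droop [315.5 144.3]
shank root model [304.7 136.6]
0.1487 [[250.0, 176.0], [216.0, 201.0], [292.0, 199.0], [259.0, 225.0]] [[347.37780366 209.99109723]]
0.1547 [[251.0, 166.0], [217.0, 191.0], [293.0, 188.0], [260.0, 214.0]] [[347.63144737 209.79843088]]
[-1.93533733  1.61821801  8.69196262] [ 0.33826952  0.59019388 -0.0718872 ] [ 0.58005964 -0.17045734  0.14096127]
```

View pics/c8.png

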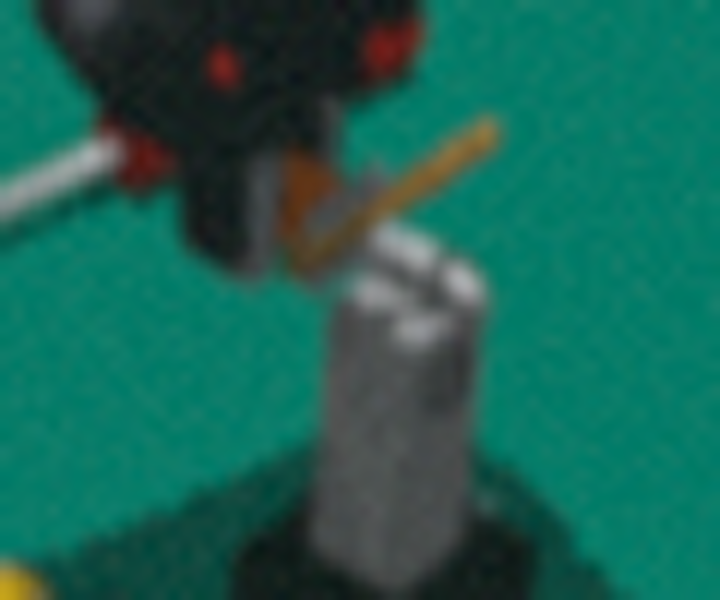

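Request:
move_arm:
  plan:
    - [0,0,0,0,0,-1,-1]
    - [0,0,0,1.2,1.6,-1,-1]
    - [0,0,0,1.2,1.6,-1,-1]
    - [0,0,0,1.2,1.6,0.5,-1]
    - [0,0,0,1.2,1.6,1,-1]

```text
time_s: 8.95
position: [0.587, -0.1883, 0.1286]
tool_rot: [[0.971, -0.238, -0.002], [-0.238, -0.971, 0.001], [-0.002, -0.001, -1.0]]
ft_force: [0.9, 0.5, -0.2]
grip_width: 0.0118
gripper_force: 58.5
```

Request:
move_arm:
  plan:
    - [0,0,0,0,0,0,-1]
    - [0,0,0,0,0,0,-1]
    - [0,0,0,0,-0.1,0,-1]
    - [0,0,0,0,-0.1,0,-1]

```text
time_s: 9.35
position: [0.5881, -0.1877, 0.1304]
tool_rot: [[0.971, -0.238, 0.001], [-0.238, -0.971, -0.0], [0.001, 0.0, -1.0]]
ft_force: [0.3, -0.2, -0.9]
grip_width: 0.0121
gripper_force: 58.5
```

Request:
move_arm:
  plan:
    - [0,0,0,0,-0.1,0,-1]
    - [0,0,0,0,-0.1,0,-1]

```text
time_s: 9.55
position: [0.5882, -0.1868, 0.13]
tool_rot: [[0.971, -0.238, 0.0], [-0.238, -0.971, -0.0], [0.0, 0.0, -1.0]]
ft_force: [-0.3, 0.5, -0.9]
grip_width: 0.0118
gripper_force: 58.5
```

Request:
move_arm:
  plan:
    - [0,0,0,0,-0.1,0,-1]
    - [0,0,0,0,-0.1,0,-1]

```text
time_s: 9.75
position: [0.5884, -0.1858, 0.1299]
tool_rot: [[0.971, -0.238, -0.0], [-0.238, -0.971, 0.0], [-0.0, -0.0, -1.0]]
ft_force: [0.7, -0.5, -1.2]
grip_width: 0.0118
gripper_force: 58.5
```

Request:
move_arm:
  plan:
    - [0,0,0,0,-0.05,0,-1]
    - [0,0,0,0,-0.05,0,-1]

```text
time_s: 9.95
position: [0.5886, -0.1854, 0.1299]
tool_rot: [[0.971, -0.238, -0.0], [-0.238, -0.971, 0.0], [-0.0, -0.0, -1.0]]
ft_force: [-0.1, -0.1, -1.1]
grip_width: 0.0117
gripper_force: 58.5
```

Request:
move_arm:
  plan:
    - [0,0,0,0,-0.05,0,-1]
    - [0,0,0,0,-0.05,0,-1]

```text
time_s: 10.15
position: [0.5887, -0.1849, 0.1299]
tool_rot: [[0.971, -0.238, 0.0], [-0.238, -0.971, 0.0], [0.0, -0.0, -1.0]]
ft_force: [0.3, -0.1, -0.7]
grip_width: 0.0119
gripper_force: 58.5
```

Request:
move_arm:
  plan:
    - [0,0,0,0,-0.05,0,-1]
    - [0,0,0,0,-0.05,0,-1]

```text
time_s: 10.35
position: [0.5888, -0.1844, 0.1299]
tool_rot: [[0.971, -0.238, -0.0], [-0.238, -0.971, 0.0], [-0.0, -0.0, -1.0]]
ft_force: [-0.5, 0.5, -1.7]
grip_width: 0.012
gripper_force: 58.5
```

Request:
move_arm:
  plan:
    - [0,0,0,0,-0.05,0,-1]
    - [0,0,0,0,-0.05,0,-1]

```text
time_s: 10.55
position: [0.5889, -0.1841, 0.1299]
tool_rot: [[0.971, -0.238, 0.0], [-0.238, -0.971, -0.0], [0.0, 0.0, -1.0]]
ft_force: [-0.3, -0.1, -0.6]
grip_width: 0.0118
gripper_force: 58.5
```

Request:
move_arm:
  plan:
    - [0,0,0,0,-0.05,0,-1]
    - [0,0,0,0,-0.05,0,-1]

```text
time_s: 10.75
position: [0.589, -0.1839, 0.1299]
tool_rot: [[0.971, -0.238, -0.0], [-0.238, -0.971, -0.001], [0.0, 0.001, -1.0]]
ft_force: [-0.7, -3.7, -0.3]
grip_width: 0.0115
gripper_force: 58.5
```

Request:
move_arm:
  plan:
    - [0,0,0,0.5,0.2,0,-1]
    - [0,0,0,2.6,0.2,0,-1]
    - [0,0,0,2.6,-1.57,0.8,-1]
    - [0,0,0,2.6,-1.57,0.8,-1]
    - [0,0,0,2.6,-1.57,0.8,-1]

```text
time_s: 11.25
position: [0.6178, -0.1737, 0.1215]
tool_rot: [[0.971, -0.237, -0.001], [-0.237, -0.971, 0.001], [-0.001, -0.0, -1.0]]
ft_force: [-0.6, -0.6, -0.9]
grip_width: 0.0121
gripper_force: 58.6
```

Request:
move_arm:
  plan:
    - [0,0,0,0,0,0,-1]
    - [0,0,0,0,0,0,-1]
    - [0,0,0,0,0,0,-1]

```text
time_s: 11.55
position: [0.6179, -0.1747, 0.1222]
tool_rot: [[0.971, -0.239, 0.0], [-0.239, -0.971, -0.0], [0.0, 0.0, -1.0]]
ft_force: [0.2, -0.9, -0.8]
grip_width: 0.0115
gripper_force: 58.6
```

```bash
python3 - <<'E'
from rig import env
from h import *
s=env.observe();R=np.array(s['tool_rot']);print(s['time_s'],s['position'],s['ft_force'],R.T@(s['position']-np.array([.589,-.1839,.1217])),np.degrees(np.arctan2(R[1,0],R[0,0])))
E
```

```text
11.55 [ 0.61791596 -0.17473856  0.12217756] [ 0.16660075 -0.91115244 -0.81529179] [ 0.02589563 -0.01579525 -0.00046798] -13.801908924483245
```

Request:
move_arm:
  plan:
    - [0,0,0,-0.4,-0.02,0.05,-1]
    - [0,0,0,-0.8,-0.02,0.05,-1]
    - [0,0,0,-0.8,-0.02,0.05,-1]

```text
time_s: 11.85
position: [0.6097, -0.1722, 0.1215]
tool_rot: [[0.971, -0.238, -0.0], [-0.238, -0.971, 0.0], [-0.0, -0.0, -1.0]]
ft_force: [0.6, 0.7, -0.2]
grip_width: 0.012
gripper_force: 58.6
```

Request:
move_arm:
  plan:
    - [0,0,0,-0.1,0,0,-1]
    - [0,0,0,-0.2,0,0,-1]
    - [0,0,0,-0.2,0,0,-1]

```text
time_s: 12.15
position: [0.6083, -0.1719, 0.1214]
tool_rot: [[0.971, -0.238, -0.0], [-0.238, -0.971, 0.0], [-0.0, 0.0, -1.0]]
ft_force: [0.0, 0.6, -1.3]
grip_width: 0.0116
gripper_force: 58.6
```

Request:
move_arm:
  plan:
    - [0,0,0,-0.1,0,0,-1]
    - [0,0,0,-0.15,0,0,-1]
    - [0,0,0,-0.15,0,0,-1]

```text
time_s: 12.45
position: [0.6069, -0.1715, 0.1214]
tool_rot: [[0.971, -0.238, -0.0], [-0.238, -0.971, 0.0], [-0.0, -0.0, -1.0]]
ft_force: [0.4, 0.2, -0.6]
grip_width: 0.0118
gripper_force: 58.6
```

Request:
move_arm:
  plan:
    - [0,0,0,-0.1,0,0,-1]
    - [0,0,0,-0.1,0,0,-1]

```text
time_s: 12.65
position: [0.6058, -0.1712, 0.1214]
tool_rot: [[0.971, -0.238, -0.0], [-0.238, -0.971, 0.0], [-0.0, -0.0, -1.0]]
ft_force: [-0.7, -0.3, -0.6]
grip_width: 0.0118
gripper_force: 58.6
```

Request:
move_arm:
  plan:
    - [0,0,0,-0.1,0,0,-1]
    - [0,0,0,-0.1,0,0,-1]

```text
time_s: 12.85
position: [0.6049, -0.171, 0.1214]
tool_rot: [[0.971, -0.238, -0.0], [-0.238, -0.971, 0.0], [-0.0, -0.0, -1.0]]
ft_force: [0.2, -1.6, -0.9]
grip_width: 0.0116
gripper_force: 58.6
```

Request:
move_arm:
  plan:
    - [0,0,0,-0.05,0,0,-1]
    - [0,0,0,-0.05,0,0,-1]

```text
time_s: 13.05
position: [0.6044, -0.1709, 0.1214]
tool_rot: [[0.971, -0.238, -0.0], [-0.238, -0.971, 0.0], [-0.0, -0.0, -1.0]]
ft_force: [0.4, 0.2, -2.0]
grip_width: 0.0121
gripper_force: 58.6
```

Request:
move_arm:
  plan:
    - [0,0,0,-0.05,0,0,-1]
    - [0,0,0,-0.05,0,0,-1]

```text
time_s: 13.25
position: [0.604, -0.1708, 0.1214]
tool_rot: [[0.971, -0.238, 0.0], [-0.238, -0.971, 0.0], [0.0, -0.0, -1.0]]
ft_force: [-0.3, -0.5, -0.2]
grip_width: 0.0121
gripper_force: 58.6
```

Request:
move_arm:
  plan:
    - [0,0,0,-0.05,0,0,-1]
    - [0,0,0,-0.1,0,0,-1]
    - [0,0,0,-0.1,0,0,-1]

```text
time_s: 13.55
position: [0.6029, -0.1706, 0.1214]
tool_rot: [[0.971, -0.238, -0.0], [-0.238, -0.971, 0.0], [-0.0, -0.0, -1.0]]
ft_force: [1.1, -0.6, -1.0]
grip_width: 0.0117
gripper_force: 58.6
```

Request:
move_arm:
  plan:
    - [0,0,0,-0.05,0,0,-1]
    - [0,0,0,-0.1,0,0,-1]
    - [0,0,0,-0.1,0,0,-1]

```text
time_s: 13.85
position: [0.602, -0.1703, 0.1214]
tool_rot: [[0.971, -0.238, -0.0], [-0.238, -0.971, 0.0], [-0.0, -0.0, -1.0]]
ft_force: [-0.2, 0.2, -0.5]
grip_width: 0.0118
gripper_force: 58.6
```

Request:
move_arm:
  plan:
    - [0,0,0,-0.05,0,0,-1]
    - [0,0,0,-0.1,0,0,-1]
    - [0,0,0,-0.1,0,0,-1]

```text
time_s: 14.15
position: [0.601, -0.1701, 0.1214]
tool_rot: [[0.971, -0.238, -0.0], [-0.238, -0.971, 0.0], [-0.0, -0.0, -1.0]]
ft_force: [0.4, -0.0, -0.5]
grip_width: 0.0118
gripper_force: 58.6
```

Request:
move_arm:
  plan:
    - [0,0,0,-0.05,0,0,-1]
    - [0,0,0,-0.1,0,0,-1]
    - [0,0,0,-0.1,0,0,-1]

```text
time_s: 14.45
position: [0.6, -0.1698, 0.1214]
tool_rot: [[0.971, -0.238, -0.0], [-0.238, -0.971, 0.0], [-0.0, 0.0, -1.0]]
ft_force: [0.2, -0.2, -0.1]
grip_width: 0.0116
gripper_force: 58.6
```

Request:
move_arm:
  plan:
    - [0,0,0,-0.05,0,0,-1]
    - [0,0,0,-0.1,0,0,-1]
    - [0,0,0,-0.1,0,0,-1]

```text
time_s: 14.75
position: [0.5991, -0.1696, 0.1214]
tool_rot: [[0.971, -0.238, -0.0], [-0.238, -0.971, 0.0], [-0.0, -0.0, -1.0]]
ft_force: [0.2, -0.2, -0.7]
grip_width: 0.0121
gripper_force: 58.6
```

Request:
move_arm:
  plan:
    - [0,0,0,-0.05,0,0,-1]
    - [0,0,0,-0.1,0,0,-1]
    - [0,0,0,-0.1,0,0,-1]

```text
time_s: 15.05
position: [0.5981, -0.1694, 0.1214]
tool_rot: [[0.971, -0.238, -0.0], [-0.238, -0.971, 0.0], [-0.0, -0.0, -1.0]]
ft_force: [-1.0, -0.4, -1.0]
grip_width: 0.012
gripper_force: 58.6
```

Request:
move_arm:
  plan:
    - [0,0,0,-0.05,0,0,-1]
    - [0,0,0,-0.1,0,0,-1]
    - [0,0,0,-0.1,0,0,-1]

```text
time_s: 15.35
position: [0.5971, -0.1691, 0.1214]
tool_rot: [[0.971, -0.238, -0.0], [-0.238, -0.971, 0.0], [-0.0, -0.0, -1.0]]
ft_force: [0.3, 0.7, -1.0]
grip_width: 0.0118
gripper_force: 58.6
```

Request:
move_arm:
  plan:
    - [0,0,0,-0.1,0,0,-1]
    - [0,0,0,-0.15,0,0,-1]
    - [0,0,0,-0.2,0,0,-1]
    - [0,0,0,-0.2,0,0,-1]

```text
time_s: 15.75
position: [0.5952, -0.1687, 0.1214]
tool_rot: [[0.971, -0.238, -0.0], [-0.238, -0.971, 0.0], [-0.0, -0.0, -1.0]]
ft_force: [0.1, 0.1, -1.0]
grip_width: 0.012
gripper_force: 58.6
```

Request:
move_arm:
  plan:
    - [0,0,0,-0.1,0,0,-1]
    - [0,0,0,-0.15,0,0,-1]
    - [0,0,0,-0.2,0,0,-1]
    - [0,0,0,-0.2,0,0,-1]

```text
time_s: 16.15
position: [0.5932, -0.1682, 0.1214]
tool_rot: [[0.971, -0.238, -0.0], [-0.238, -0.971, 0.0], [-0.0, 0.0, -1.0]]
ft_force: [0.7, 0.4, -1.1]
grip_width: 0.0118
gripper_force: 58.6
```

Request:
move_arm:
  plan:
    - [0,0,0,-0.1,0,0,-1]
    - [0,0,0,-0.15,0,0,-1]
    - [0,0,0,-0.2,0,0,-1]
    - [0,0,0,-0.2,0,0,-1]

```text
time_s: 16.55
position: [0.5913, -0.1677, 0.1214]
tool_rot: [[0.971, -0.238, -0.0], [-0.238, -0.971, 0.0], [-0.0, -0.0, -1.0]]
ft_force: [-0.6, -0.1, -0.2]
grip_width: 0.012
gripper_force: 58.6
```

Request:
move_arm:
  plan:
    - [0,0,0,-0.1,0,0,-1]
    - [0,0,0,-0.2,0,0,-1]
    - [0,0,0,-0.3,0,0,-1]
    - [0,0,0,-0.4,0,0,-1]
    - [0,0,0,-0.4,0,0,-1]

```text
time_s: 17.05
position: [0.5873, -0.1667, 0.1214]
tool_rot: [[0.971, -0.238, -0.0], [-0.238, -0.971, 0.0], [-0.0, -0.0, -1.0]]
ft_force: [-0.3, 0.3, -0.8]
grip_width: 0.0117
gripper_force: 58.6
```

Request:
move_arm:
  plan:
    - [0,0,0,-0.1,0,0,-1]
    - [0,0,0,-0.2,0,0,-1]
    - [0,0,0,-0.3,0,0,-1]
    - [0,0,0,-0.4,0,0,-1]
    - [0,0,0,-0.4,0,0,-1]

```text
time_s: 17.55
position: [0.5835, -0.1658, 0.1214]
tool_rot: [[0.971, -0.238, -0.0], [-0.238, -0.971, 0.0], [-0.0, -0.0, -1.0]]
ft_force: [-0.6, 0.7, -1.1]
grip_width: 0.0115
gripper_force: 58.6
```

Request:
move_arm:
  plan:
    - [0,0,0,-0.1,0,0,-1]
    - [0,0,0,-0.2,0,0,-1]
    - [0,0,0,-0.3,0,0,-1]
    - [0,0,0,-0.3,0,0,-1]

```text
time_s: 17.95
position: [0.5806, -0.1651, 0.1214]
tool_rot: [[0.971, -0.238, -0.0], [-0.238, -0.971, -0.0], [-0.0, 0.0, -1.0]]
ft_force: [-0.7, -1.0, -1.0]
grip_width: 0.0116
gripper_force: 58.6
```

Request:
move_arm:
  plan:
    - [0,0,0,-0.1,0,0,-1]
    - [0,0,0,-0.2,0,0,-1]
    - [0,0,0,-0.3,0,0,-1]
    - [0,0,0,-0.3,0,0,-1]

```text
time_s: 18.35
position: [0.5776, -0.1643, 0.1214]
tool_rot: [[0.971, -0.238, -0.0], [-0.238, -0.971, 0.0], [-0.0, 0.0, -1.0]]
ft_force: [-0.0, 0.4, -1.0]
grip_width: 0.0123
gripper_force: 58.6
```

Request:
move_arm:
  plan:
    - [0,0,0,-0.05,0,0,-1]
    - [0,0,0,-0.1,0,0,-1]
    - [0,0,0,-0.1,0,0,-1]

```text
time_s: 18.65
position: [0.5767, -0.1641, 0.1214]
tool_rot: [[0.971, -0.238, -0.0], [-0.238, -0.971, 0.0], [-0.0, 0.0, -1.0]]
ft_force: [-0.4, -0.2, 0.3]
grip_width: 0.0119
gripper_force: 58.6
```

Request:
move_arm:
  plan:
    - [0,0,0,-0.05,0,0,-1]
    - [0,0,0,-0.05,0,0,-1]

```text
time_s: 18.85
position: [0.5763, -0.164, 0.1214]
tool_rot: [[0.971, -0.238, -0.0], [-0.238, -0.971, 0.0], [-0.0, -0.0, -1.0]]
ft_force: [-0.3, 0.2, -0.3]
grip_width: 0.0117
gripper_force: 58.6
```

Request:
move_arm:
  plan:
    - [0,0,0,-0.05,0,0,-1]
    - [0,0,0,-0.1,0,0,-1]
    - [0,0,0,-0.1,0,0,-1]

```text
time_s: 19.15
position: [0.5756, -0.1639, 0.1214]
tool_rot: [[0.971, -0.238, 0.001], [-0.238, -0.971, -0.0], [0.001, -0.0, -1.0]]
ft_force: [1.5, 0.3, -2.1]
grip_width: 0.0118
gripper_force: 58.5
```

Request:
move_arm:
  plan:
    - [0,0,0,-0.05,0,0,-1]
    - [0,0,0,-0.05,0,0,-1]

```text
time_s: 19.35
position: [0.5756, -0.1638, 0.1215]
tool_rot: [[0.971, -0.238, 0.002], [-0.238, -0.971, -0.001], [0.002, 0.0, -1.0]]
ft_force: [5.8, -0.9, -2.1]
grip_width: 0.0118
gripper_force: 58.4
```

Request:
move_arm:
  plan:
    - [0,0,0,-0.05,0,0,-1]
    - [0,0,0,-0.05,0,0,-1]

```text
time_s: 19.55
position: [0.5755, -0.1638, 0.1216]
tool_rot: [[0.971, -0.238, 0.003], [-0.238, -0.971, -0.001], [0.003, 0.0, -1.0]]
ft_force: [7.8, -1.9, -3.8]
grip_width: 0.0118
gripper_force: 58.4
```

Request:
move_arm:
  plan:
    - [0,0,0,-0.05,0,0,-1]
    - [0,0,0,-0.05,0,0,-1]

```text
time_s: 19.75
position: [0.5755, -0.1639, 0.1216]
tool_rot: [[0.971, -0.238, 0.004], [-0.238, -0.971, -0.001], [0.005, 0.0, -1.0]]
ft_force: [10.4, -1.2, -4.9]
grip_width: 0.0119
gripper_force: 58.4
```

Request:
move_arm:
  plan:
    - [0,0,0,0.1,0,0,-1]
    - [0,0,0,0.13,0,0,-1]
    - [0,0,0,0.13,0,0,-1]

```text
time_s: 20.05
position: [0.5755, -0.1638, 0.1215]
tool_rot: [[0.971, -0.238, 0.001], [-0.238, -0.971, -0.0], [0.001, -0.0, -1.0]]
ft_force: [5.4, -0.9, -2.0]
grip_width: 0.0118
gripper_force: 58.7
```

```bash
python3 - <<'E'
from rig import env
from h import *
s=env.observe();print(s['time_s'],s['position'],s['ft_force'])
S=env.get_image('side')
for t in('pin','ring_bow','post'):print(t,[(np.round(d['pixel'],1).tolist(),round(d['conf'],2)) for d in env.tip_of(t,S)[:3]])
cv2.imwrite('pics/c9.png',cv2.resize(S['color'][130:185,275:335,::-1],(660,605)[:2],interpolation=cv2.INTER_CUBIC)[:600])
E
```

```text
20.05 [ 0.57554189 -0.1638437   0.12147593] [ 5.43708055 -0.9357736  -1.99973035]
pin [([304.4, 157.9], 0.45)]
ring_bow [([314.9, 155.5], 0.42)]
post [([304.3, 201.8], 0.97)]
```

View pics/c9.png

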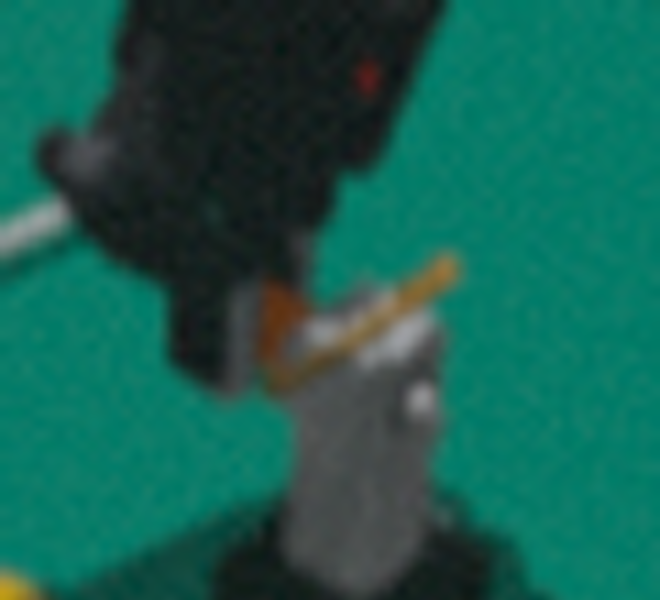

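Request:
move_arm:
  plan:
    - [0,0,0,0.07,0,0,-1]
    - [0,0,0,0.07,0,0,-1]

```text
time_s: 20.45
position: [0.5756, -0.1639, 0.1214]
tool_rot: [[0.971, -0.238, -0.001], [-0.238, -0.971, 0.0], [-0.001, -0.0, -1.0]]
ft_force: [2.1, -0.2, -1.6]
grip_width: 0.0118
gripper_force: 58.9
```

Request:
move_arm:
  plan:
    - [0,0,0,0,0,0,0]
    - [0,0,0,0,0,0,0]
    - [0,0,0,0,0,0,0]
    - [0,0,0,0,0,0,0]
    - [0,0,0,0,0,0,0]

```text
time_s: 20.95
position: [0.5757, -0.1639, 0.1214]
tool_rot: [[0.971, -0.238, -0.0], [-0.238, -0.971, 0.0], [-0.0, 0.0, -1.0]]
ft_force: [-0.5, -1.0, -0.4]
grip_width: 0.0425
gripper_force: 0.0
```

```bash
python3 - <<'E'
from rig import env
from h import *
c=np.load('cams3.npy',allow_pickle=True).item();S=c['S']
R=rot(-13.8);tcp=np.array([.5755,-.1638,.1215])
for d in(.024,.027):
  for zz in(.014,.017):
    o=tcp-R[:,0]*d+[0,0,zz]
    print(d,zz,'origin',o.round(4),'tip',proj(S,o-R[:,0]*.034).round(1),[ (a,proj(S,o+R[:,0]*(.003-.044*np.cos(a))+[0,0,.044*np.sin(a)]).round(1).tolist()) for a in(.5,.6,.7,.8,.9,1.)])
S=env.get_image('side')
for t in('pin','pin_head','ring_bow'):print(t,[(np.round(x['pixel'],1).tolist(),round(x['conf'],2)) for x in env.tip_of(t,S)[:3]])
E
```

```text
0.024 0.014 origin [ 0.5522 -0.1581  0.1355] tip [[314.  167.6]] [(0.5, [[315.2, 161.5]]), (0.6, [[314.6, 159.9]]), (0.7, [[313.8, 158.4]]), (0.8, [[313.0, 156.8]]), (0.9, [[312.0, 155.4]]), (1.0, [[311.0, 154.0]])]
0.024 0.017 origin [ 0.5522 -0.1581  0.1385] tip [[314.1 166.7]] [(0.5, [[315.3, 160.5]]), (0.6, [[314.7, 159.0]]), (0.7, [[313.9, 157.4]]), (0.8, [[313.1, 155.9]]), (0.9, [[312.1, 154.4]]), (1.0, [[311.1, 153.0]])]
0.027 0.014 origin [ 0.5493 -0.1574  0.1355] tip [[314.9 168.1]] [(0.5, [[316.1, 162.0]]), (0.6, [[315.5, 160.4]]), (0.7, [[314.8, 158.9]]), (0.8, [[313.9, 157.4]]), (0.9, [[313.0, 155.9]]), (1.0, [[311.9, 154.5]])]
0.027 0.017 origin [ 0.5493 -0.1574  0.1385] tip [[315.  167.2]] [(0.5, [[316.2, 161.1]]), (0.6, [[315.6, 159.5]]), (0.7, [[314.9, 157.9]]), (0.8, [[314.0, 156.4]]), (0.9, [[313.1, 154.9]]), (1.0, [[312.0, 153.5]])]
pin [([304.4, 157.6], 0.49)]
pin_head [([296.6, 156.8], 0.69)]
ring_bow [([314.1, 155.7], 0.41), ([297.5, 159.1], 0.35)]
```

Request:
move_arm:
  plan:
    - [0,0,0,0,0,-2,0]
    - [0,0,0,0,0,-6,0]
    - [0,0,0,0,0,-9,-1]
    - [0,0,0,0,0,-9,-1]
    - [0,0,0,0,0,-9,-1]

```text
time_s: 21.65
position: [0.5757, -0.1638, 0.2114]
tool_rot: [[0.971, -0.238, 0.0], [-0.238, -0.971, -0.0], [0.0, 0.0, -1.0]]
ft_force: [-0.4, 0.6, -0.8]
grip_width: 0.0005
gripper_force: 0.0
```

Request:
move_arm:
  plan:
    - [0,0,0,-3,0,0,-1]
    - [0,0,0,-5.6,0,0,-1]
    - [0,0,0,-5.6,0,0,-1]
    - [0,0,0,-5.6,0,0,-1]

```text
time_s: 22.05
position: [0.5212, -0.1505, 0.2106]
tool_rot: [[0.971, -0.238, -0.001], [-0.238, -0.971, 0.001], [-0.001, -0.0, -1.0]]
ft_force: [-0.4, 0.2, 0.1]
grip_width: 0.0002
gripper_force: 0.0
```

```bash
python3 - <<'E'
from rig import env
from h import *
s=env.observe();R=np.array(s['tool_rot']);print(s['time_s'],s['position'],s['ft_force'],'post xyz',R.T@(s['position']-np.array([.539,-.155,.137])))
S=env.get_image('side')
for t in('pin','pin_head','ring_bow','hole_nominal'):print(t,[(np.round(x['pixel'],1).tolist(),round(x['conf'],2)) for x in env.tip_of(t,S)[:3]])
print('model tcp side',proj(S,s['position']))
E
```

```text
22.05 [ 0.52123156 -0.15049434  0.21058964] [-0.3705994   0.15513218  0.11521043] post xyz [-0.01843021 -0.0001695  -0.07356462]
pin [([305.7, 158.2], 0.51)]
pin_head [([299.2, 158.6], 0.46), ([269.2, 297.0], 0.4)]
ring_bow [([314.9, 153.9], 0.38), ([227.9, 209.9], 0.35)]
hole_nominal [([306.5, 164.0], 0.83), ([262.0, 279.1], 0.56)]
model tcp side [[315.81316485 143.46244235]]
```

Request:
move_arm:
  plan:
    - [0,0,0,0,0,2,-1]
    - [0,0,0,0,0,3.1,-1]
    - [0,0,0,0,0,3.1,-1]
    - [0,0,0,0,0,3.1,-1]

```text
time_s: 22.7
position: [0.5217, -0.1507, 0.1805]
tool_rot: [[0.971, -0.238, -0.0], [-0.238, -0.971, 0.0], [-0.0, 0.0, -1.0]]
ft_force: [-0.3, -0.3, -0.5]
grip_width: 0.0002
gripper_force: 0.0
```

Request:
move_arm:
  plan:
    - [0,0,0,0,0,0.2,-1]
    - [0,0,0,0,0,0.4,-1]
    - [0,0,0,0,0,0.6,-1]
    - [0,0,0,0,0,0.6,-1]

```text
time_s: 23.1
position: [0.5213, -0.1505, 0.1742]
tool_rot: [[0.971, -0.238, -0.0], [-0.238, -0.971, 0.0], [-0.0, -0.0, -1.0]]
ft_force: [0.0, 0.8, -0.6]
grip_width: -0.0001
gripper_force: 0.0
```

Request:
move_arm:
  plan:
    - [0,0,0,-0.25,0,0.25,-1]
    - [0,0,0,-0.45,0,0.5,-1]
    - [0,0,0,-0.7,0,0.8,-1]
    - [0,0,0,-0.7,0,0.8,-1]

```text
time_s: 23.5
position: [0.5141, -0.1487, 0.166]
tool_rot: [[0.971, -0.238, -0.001], [-0.238, -0.971, 0.0], [-0.001, -0.0, -1.0]]
ft_force: [0.1, -0.0, 1.1]
grip_width: -0.0004
gripper_force: 0.0
```

Request:
move_arm:
  plan:
    - [0,0,0,-0.13,0,0.25,-1]
    - [0,0,0,-0.25,0,0.5,-1]
    - [0,0,0,-0.36,0,0.75,-1]
    - [0,0,0,-0.4,0,0.9,-1]
    - [0,0,0,-0.4,0,0.9,-1]

```text
time_s: 24.0
position: [0.5108, -0.1479, 0.157]
tool_rot: [[0.971, -0.238, -0.0], [-0.238, -0.971, 0.0], [-0.0, -0.0, -1.0]]
ft_force: [0.0, -0.3, 0.0]
grip_width: -0.0003
gripper_force: 0.0
```

Request:
move_arm:
  plan:
    - [0,0,0,-0.08,0,0.25,-1]
    - [0,0,0,-0.16,0,0.5,-1]
    - [0,0,0,-0.22,0,0.75,-1]
    - [0,0,0,-0.25,0,0.9,-1]
    - [0,0,0,-0.25,0,0.9,-1]

```text
time_s: 24.5
position: [0.5083, -0.1473, 0.1481]
tool_rot: [[0.971, -0.238, -0.0], [-0.238, -0.971, 0.0], [-0.0, -0.0, -1.0]]
ft_force: [0.8, -0.2, 0.1]
grip_width: 0.0
gripper_force: 0.0
```

Request:
move_arm:
  plan:
    - [0,0,0,-0.05,0,0.15,-1]
    - [0,0,0,-0.08,0,0.3,-1]
    - [0,0,0,-0.1,0,0.4,-1]
    - [0,0,0,-0.1,0,0.4,-1]

```text
time_s: 24.9
position: [0.5073, -0.1471, 0.1442]
tool_rot: [[0.971, -0.238, -0.0], [-0.238, -0.971, 0.0], [-0.0, -0.0, -1.0]]
ft_force: [-0.5, 0.9, 2.3]
grip_width: -0.0
gripper_force: 0.5
```

Request:
move_arm:
  plan:
    - [0,0,0,0,0,0.05,-1]
    - [0,0,0,0,0,0.1,-1]
    - [0,0,0,0,0,0.1,-1]

```text
time_s: 25.2
position: [0.5073, -0.1471, 0.1433]
tool_rot: [[0.971, -0.238, -0.0], [-0.238, -0.971, 0.0], [-0.0, -0.0, -1.0]]
ft_force: [0.5, 0.5, 1.1]
grip_width: -0.0002
gripper_force: 0.5
```

Request:
move_arm:
  plan:
    - [0,0,0,0,0,0.05,-1]
    - [0,0,0,0,0,0.1,-1]
    - [0,0,0,0,0,0.1,-1]

```text
time_s: 25.5
position: [0.5073, -0.1471, 0.1423]
tool_rot: [[0.971, -0.238, -0.0], [-0.238, -0.971, 0.0], [-0.0, -0.0, -1.0]]
ft_force: [-1.4, 0.8, 2.3]
grip_width: -0.0001
gripper_force: 0.5
```

```bash
python3 - <<'E'
from rig import env
from h import *
s=env.observe();print(s['time_s'],s['position'],s['ft_force'])
S=env.get_image('side')
for t in('pin','pin_head','ring_bow'):print(t,[(np.round(x['pixel'],1).tolist(),round(x['conf'],2)) for x in env.tip_of(t,S)[:3]])
R=rot(-13.8);o=np.array([.539,-.155,.137])+R[:,0]*.012
print([(a,proj(S,o+R[:,0]*(.003-.044*np.cos(a))+[0,0,.044*np.sin(a)]).round(1).tolist()) for a in(0,.15,.3,.5,.8)])
h=cv2.cvtColor(S['color'],cv2.COLOR_RGB2HSV);m=(h[...,0]>=10)&(h[...,0]<=24)&(h[...,1]>110)&(h[...,2]>70)
q=np.argwhere(m[140:180,285:335])[:,::-1]+[285,140];print('brass px',q[np.argsort(-q[:,0])][:12].tolist())
E
```

```text
25.5 [ 0.50732716 -0.14712168  0.14229443] [-1.38617813  0.83091852  2.28860863]
pin [([305.7, 159.3], 0.72), ([298.7, 157.0], 0.6)]
pin_head [([297.2, 158.8], 0.54)]
ring_bow [([268.8, 294.4], 0.72), ([317.8, 164.9], 0.56), ([247.3, 175.8], 0.37)]
[(0, [[316.7, 168.6]]), (0.15, [[316.8, 166.5]]), (0.3, [[316.5, 164.3]]), (0.5, [[315.7, 161.2]]), (0.8, [[313.6, 156.6]])]
brass px [[305, 168], [303, 167], [301, 158], [301, 157], [300, 159], [300, 158], [300, 156], [300, 157], [299, 156], [299, 158], [299, 159], [299, 157]]
```

Ring is following down. I'll keep pressing in small steps.

Request:
move_arm:
  plan:
    - [0,0,0,0,0,0.05,-1]
    - [0,0,0,0,0,0.1,-1]
    - [0,0,0,0,0,0.1,-1]

```text
time_s: 26.0
position: [0.5074, -0.1471, 0.1413]
tool_rot: [[0.971, -0.238, -0.0], [-0.238, -0.971, 0.0], [-0.0, -0.0, -1.0]]
ft_force: [-1.0, -0.8, 0.9]
grip_width: -0.0001
gripper_force: 0.5
```

Request:
move_arm:
  plan:
    - [0,0,0,0,0,0.05,-1]
    - [0,0,0,0,0,0.05,-1]

```text
time_s: 26.2
position: [0.5073, -0.1471, 0.1408]
tool_rot: [[0.971, -0.238, -0.0], [-0.238, -0.971, 0.0], [-0.0, -0.0, -1.0]]
ft_force: [-0.6, -0.2, 0.3]
grip_width: -0.0
gripper_force: 0.5
```

Request:
move_arm:
  plan:
    - [0,0,0,0,0,0.05,-1]
    - [0,0,0,0,0,0.05,-1]

```text
time_s: 26.4
position: [0.5074, -0.1471, 0.1403]
tool_rot: [[0.971, -0.238, -0.0], [-0.238, -0.971, 0.0], [-0.0, -0.0, -1.0]]
ft_force: [-0.2, 1.0, -0.1]
grip_width: -0.0001
gripper_force: 0.5
```

Request:
move_arm:
  plan:
    - [0,0,0,0,0,0.05,-1]
    - [0,0,0,0,0,0.05,-1]

```text
time_s: 26.6
position: [0.5074, -0.1471, 0.1398]
tool_rot: [[0.971, -0.238, 0.0], [-0.238, -0.971, 0.0], [0.0, -0.0, -1.0]]
ft_force: [-0.2, 0.6, 1.3]
grip_width: 0.0
gripper_force: 0.5
```

Request:
move_arm:
  plan:
    - [0,0,0,0,0,0.05,-1]
    - [0,0,0,0,0,0.05,-1]

```text
time_s: 26.8
position: [0.5074, -0.1471, 0.1393]
tool_rot: [[0.971, -0.238, -0.0], [-0.238, -0.971, 0.0], [-0.0, -0.0, -1.0]]
ft_force: [-0.2, -1.0, 0.6]
grip_width: 0.0003
gripper_force: 0.5
```

Request:
move_arm:
  plan:
    - [0,0,0,0,0,0.05,-1]
    - [0,0,0,0,0,0.05,-1]

```text
time_s: 27.0
position: [0.5074, -0.1471, 0.1388]
tool_rot: [[0.971, -0.238, -0.0], [-0.238, -0.971, 0.0], [-0.0, -0.0, -1.0]]
ft_force: [-0.2, 0.6, 1.1]
grip_width: 0.0003
gripper_force: 0.5
```

Request:
move_arm:
  plan:
    - [0,0,0,0,0,0.05,-1]
    - [0,0,0,0,0,0.05,-1]

```text
time_s: 27.2
position: [0.5074, -0.1472, 0.1384]
tool_rot: [[0.971, -0.238, 0.0], [-0.238, -0.971, -0.0], [0.0, 0.0, -1.0]]
ft_force: [-1.4, 0.9, 2.2]
grip_width: 0.0002
gripper_force: 1.1
```

Request:
move_arm:
  plan:
    - [0,0,0,0,0,0.05,-1]
    - [0,0,0,0,0,0.05,-1]

```text
time_s: 27.4
position: [0.5074, -0.1471, 0.1381]
tool_rot: [[0.971, -0.238, 0.0], [-0.238, -0.971, -0.0], [0.0, 0.0, -1.0]]
ft_force: [-2.3, -0.2, 3.8]
grip_width: 0.0
gripper_force: 2.1
```

Request:
move_arm:
  plan:
    - [0,0,0,0,0,0.05,-1]
    - [0,0,0,0,0,0.05,-1]

```text
time_s: 27.6
position: [0.5074, -0.1472, 0.1377]
tool_rot: [[0.971, -0.238, 0.0], [-0.238, -0.971, -0.0], [0.0, 0.0, -1.0]]
ft_force: [-2.4, 1.3, 6.2]
grip_width: 0.0004
gripper_force: 3.2
```

```bash
python3 - <<'E'
from rig import env
from h import *
s=env.observe();print(s['time_s'],s['position'],s['ft_force'])
for n in('side','top'):
  S=env.get_image(n)
  for t in('pin','pin_head','ring_bow'):print(t,[(np.round(x['pixel'],1).tolist(),round(x['conf'],2)) for x in env.tip_of(t,S)[:3]])
  R=rot(-13.8);o=np.array([.539,-.155,.137])+R[:,0]*.012
  print('model o,head',proj(S,[o,o+R[:,0]*.024]).round(1).tolist(),[(a,proj(S,o+R[:,0]*(.003-.044*np.cos(a))+[0,0,.044*np.sin(a)]).round(1).tolist()) for a in(0,.15,.3,.5,.8)])
E
```

```text
27.6 [ 0.50740777 -0.14717438  0.13774808] [-2.37676895  1.29431224  6.21823553]
pin [([304.9, 159.8], 0.64), ([247.3, 173.5], 0.49)]
pin_head [([296.9, 156.2], 0.43)]
ring_bow [([317.1, 168.9], 0.44)]
model o,head [[304.1, 161.6], [296.9, 157.6]] [(0, [[316.7, 168.6]]), (0.15, [[316.8, 166.5]]), (0.3, [[316.5, 164.3]]), (0.5, [[315.7, 161.2]]), (0.8, [[313.6, 156.6]])]
pin []
pin_head []
ring_bow []
model o,head [[346.7, 205.8], [348.4, 197.8]] [(0, [[343.8, 219.6]]), (0.15, [[344.1, 219.3]]), (0.3, [[344.4, 218.6]]), (0.5, [[345.0, 217.3]]), (0.8, [[346.0, 214.2]])]
```

Request:
move_arm:
  plan:
    - [0,0,0,0,0,-0.1,-1]
    - [0,0,0,0,0,-0.5,-1]
    - [0,0,0,0,0,-2,-1]
    - [0,0,0,0,0,-6,-1]
    - [0,0,0,0,0,-10,-1]

```text
time_s: 28.5
position: [0.5071, -0.1469, 0.2381]
tool_rot: [[0.971, -0.238, -0.002], [-0.238, -0.971, 0.001], [-0.002, -0.001, -1.0]]
ft_force: [-0.3, -0.3, -0.1]
grip_width: -0.0
gripper_force: 0.0
```

Request:
move_arm:
  plan:
    - [0,0,0,-4,5,-4,-1]
    - [0,0,0,-8,10,-4,-1]
    - [0,0,0,-10,14,-4,-1]
    - [0,0,0,-10,14,-4,-1]
    - [0,0,0,-10,14,-4,-1]

```text
time_s: 29.0
position: [0.375, -0.2614, 0.2778]
tool_rot: [[0.97, -0.242, 0.0], [-0.242, -0.97, -0.001], [0.0, 0.001, -1.0]]
ft_force: [-1.0, 0.7, 0.7]
grip_width: -0.0001
gripper_force: 0.0
```

```bash
python3 - <<'E'
from rig import env
from h import *
s=env.observe();print(s['time_s'],s['position'],s['ft_force'])
R=rot(-13.8);o=np.array([.539,-.155,.1355])+R[:,0]*.012
for n in('side','top'):
  S=env.get_image(n)
  for t in('pin','pin_head','ring_bow'):print(t,[(np.round(x['pixel'],1).tolist(),round(x['conf'],2)) for x in env.tip_of(t,S)[:3]])
  print('model o,head',proj(S,[o,o+R[:,0]*.024]).round(1).tolist(),[(a,proj(S,o+R[:,0]*(.003-.044*np.cos(a))+[0,0,.044*np.sin(a)]).round(1).tolist()) for a in(0,.15,.3,.5,.8)])
  if n=='side':
    h=cv2.cvtColor(S['color'],cv2.COLOR_RGB2HSV);m=(h[...,0]>=8)&(h[...,0]<=26)&(h[...,1]>120)&(h[...,2]>60)
    for r in range(148,176):print(r,''.join('#' if x else '.' for x in m[r,285:330]))
E
```

```text
29.0 [ 0.37499911 -0.26141089  0.27776432] [-1.03464297  0.6813125   0.69978554]
pin [([305.0, 155.9], 0.57)]
pin_head [([296.8, 160.3], 0.66)]
ring_bow [([312.7, 169.5], 0.62)]
model o,head [[304.0, 162.1], [296.8, 158.1]] [(0, [[316.7, 169.0]]), (0.15, [[316.7, 167.0]]), (0.3, [[316.5, 164.8]]), (0.5, [[315.7, 161.7]]), (0.8, [[313.5, 157.1]])]
148 .............................................
149 .............................................
150 .............................................
151 .............................................
152 .............................................
153 .......###...................................
154 ......######.................................
155 ......########...............................
156 ......##########.............................
157 ......############...........................
158 ......############...........................
159 .......##########............................
160 ..........#####..............................
161 ............##...............................
162 .............#...............................
1
[... 264 characters left out ...]
.......###............#...........
169 ....................###........#.............
170 ......................#########..............
171 ........................######...............
172 .............................................
173 .............................................
174 .............................................
175 .............................................
pin [([347.3, 205.5], 0.47), ([175.8, 166.5], 0.46)]
pin_head [([351.6, 199.8], 0.62), ([294.4, 244.1], 0.53)]
ring_bow [([346.0, 218.2], 0.57)]
model o,head [[346.6, 205.9], [348.3, 197.8]] [(0, [[343.7, 219.7]]), (0.15, [[344.0, 219.3]]), (0.3, [[344.4, 218.7]]), (0.5, [[345.0, 217.3]]), (0.8, [[346.0, 214.3]])]
```

The ring lies flat. To make sure the collar is still flush, I'll nudge the head gently from behind.

```bash
python3 - <<'E'
from rig import env
from h import *
print(go(env.observe(),[.624,-.1757,.25],-13.8))
E
```

```text
([-0.01, 0.01, 0.1], [22.0, -13.9, 2.72])
```

Request:
move_arm:
  plan:
    - [0,0,0,22,-13.9,0,-1]
    - [0,0,0,22,-13.9,0,-1]
    - [0,0,0,22,-13.9,0,-1]
    - [0,0,0,22,-13.9,0,-1]
    - [0,0,0,22,-13.9,0,-1]

```text
time_s: 29.9
position: [0.616, -0.1782, 0.2772]
tool_rot: [[0.971, -0.237, -0.0], [-0.237, -0.971, -0.0], [-0.0, 0.0, -1.0]]
ft_force: [-0.1, -1.2, 0.2]
grip_width: -0.0002
gripper_force: 0.0
```

Request:
move_arm:
  plan:
    - [0,0,0,2,-1.2,0,-1]
    - [0,0,0,2,-1.2,0,-1]
    - [0,0,0,2,-1.2,0,-1]

```text
time_s: 30.2
position: [0.6364, -0.1724, 0.2767]
tool_rot: [[0.972, -0.237, -0.001], [-0.237, -0.972, 0.0], [-0.001, -0.0, -1.0]]
ft_force: [-0.6, 0.1, -0.6]
grip_width: -0.0003
gripper_force: 0.0
```

```bash
python3 - <<'E'
from rig import env
from h import *
s=env.observe();print(s['time_s'],s['position'],go(s,[.624,-.1757,.1225],-13.8))
E
```

```text
30.2 [ 0.6363668  -0.17242032  0.27669351] ([-0.0, 0.07, 0.09], [-1.11, 0.61, 15.42])
```

Now at +62 mm. I'll go down behind the head, then forward.

Request:
move_arm:
  plan:
    - [0,0,0,-0.3,0.6,5,-1]
    - [0,0,0,-0.3,0.6,10,-1]
    - [0,0,0,-0.3,0.6,15,-1]
    - [0,0,0,-0.3,0.6,15.4,-1]
    - [0,0,0,-0.3,0.6,15.4,-1]

```text
time_s: 30.7
position: [0.6316, -0.1786, 0.1244]
tool_rot: [[0.971, -0.239, -0.0], [-0.239, -0.971, 0.0], [-0.0, 0.0, -1.0]]
ft_force: [0.0, 0.6, 1.0]
grip_width: -0.0003
gripper_force: 0.0
```

Request:
move_arm:
  plan:
    - [0,0,0,-0.4,0,0,-1]
    - [0,0,0,-0.7,0,0,-1]
    - [0,0,0,-0.7,0,0,-1]

```text
time_s: 31.0
position: [0.6253, -0.1766, 0.1255]
tool_rot: [[0.971, -0.238, 0.003], [-0.238, -0.971, -0.001], [0.003, 0.001, -1.0]]
ft_force: [-0.5, 0.0, -0.6]
grip_width: -0.0
gripper_force: 0.0
```

```bash
python3 - <<'E'
from rig import env
from h import *
s=env.observe();R=rot(-13.8);print(s['time_s'],s['position'],s['ft_force'],R.T@(s['position']-np.array([.5756,-.1639,.1215])))
E
```

```text
31.0 [ 0.6252726  -0.17664021  0.12546134] [-0.4661201   0.00856539 -0.62001174] [ 0.05127773  0.00052388 -0.00396134]
```

Request:
move_arm:
  plan:
    - [0,0,0,-0.3,0,0,-1]
    - [0,0,0,-0.6,0,0,-1]
    - [0,0,0,-0.9,0,0,-1]
    - [0,0,0,-0.9,0,0,-1]

```text
time_s: 31.4
position: [0.616, -0.1742, 0.1234]
tool_rot: [[0.971, -0.238, -0.0], [-0.238, -0.971, 0.0], [-0.0, -0.0, -1.0]]
ft_force: [0.1, -0.6, 0.7]
grip_width: 0.0003
gripper_force: 0.0
```

Request:
move_arm:
  plan:
    - [0,0,0,-0.1,0,0,-1]
    - [0,0,0,-0.2,0,0,-1]
    - [0,0,0,-0.3,0,0,-1]
    - [0,0,0,-0.4,0,0,-1]

```text
time_s: 31.8
position: [0.6124, -0.1733, 0.1233]
tool_rot: [[0.971, -0.238, -0.0], [-0.238, -0.971, 0.0], [-0.0, -0.0, -1.0]]
ft_force: [0.1, 0.8, 0.3]
grip_width: -0.0003
gripper_force: 0.0
```

Request:
move_arm:
  plan:
    - [0,0,0,-0.1,0,0,-1]
    - [0,0,0,-0.2,0,0,-1]
    - [0,0,0,-0.3,0,0,-1]
    - [0,0,0,-0.3,0,0,-1]

```text
time_s: 32.2
position: [0.6095, -0.1726, 0.1234]
tool_rot: [[0.971, -0.238, -0.0], [-0.238, -0.971, 0.0], [-0.0, -0.0, -1.0]]
ft_force: [0.1, -0.8, 0.0]
grip_width: -0.0003
gripper_force: 0.0
```

```bash
python3 - <<'E'
from rig import env
from h import *
s=env.observe();R=rot(-13.8);print(s['time_s'],s['position'],s['ft_force'],R.T@(s['position']-np.array([.5756,-.1639,.1215])))
E
```

```text
32.2 [ 0.60946213 -0.17264788  0.12340417] [ 0.14395444 -0.80320302  0.01951499] [ 0.03497134  0.00041811 -0.00190417]
```

Request:
move_arm:
  plan:
    - [0,0,0,-0.1,0,0,-1]
    - [0,0,0,-0.2,0,0,-1]
    - [0,0,0,-0.3,0,0,-1]
    - [0,0,0,-0.3,0,0,-1]

```text
time_s: 32.6
position: [0.6065, -0.1719, 0.1234]
tool_rot: [[0.971, -0.238, -0.0], [-0.238, -0.971, -0.0], [-0.0, 0.0, -1.0]]
ft_force: [0.2, -1.1, 0.2]
grip_width: -0.0
gripper_force: 0.0
```

Request:
move_arm:
  plan:
    - [0,0,0,-0.05,0,0,-1]
    - [0,0,0,-0.1,0,0,-1]
    - [0,0,0,-0.1,0,0,-1]

```text
time_s: 32.9
position: [0.6056, -0.1717, 0.1234]
tool_rot: [[0.971, -0.238, -0.0], [-0.238, -0.971, 0.0], [-0.0, -0.0, -1.0]]
ft_force: [-0.4, -1.0, 0.0]
grip_width: -0.0
gripper_force: 0.0
```

Request:
move_arm:
  plan:
    - [0,0,0,-0.05,0,0,-1]
    - [0,0,0,-0.1,0,0,-1]
    - [0,0,0,-0.1,0,0,-1]

```text
time_s: 33.2
position: [0.6046, -0.1715, 0.1234]
tool_rot: [[0.971, -0.238, -0.0], [-0.238, -0.971, 0.0], [-0.0, -0.0, -1.0]]
ft_force: [0.2, -0.3, -0.3]
grip_width: -0.0001
gripper_force: 0.0
```

Request:
move_arm:
  plan:
    - [0,0,0,-0.05,0,0,-1]
    - [0,0,0,-0.1,0,0,-1]
    - [0,0,0,-0.1,0,0,-1]

```text
time_s: 33.5
position: [0.6037, -0.1712, 0.1234]
tool_rot: [[0.971, -0.238, -0.0], [-0.238, -0.971, 0.0], [-0.0, 0.0, -1.0]]
ft_force: [0.8, 0.0, 0.6]
grip_width: -0.0001
gripper_force: 0.0
```

Request:
move_arm:
  plan:
    - [0,0,0,-0.05,0,0,-1]
    - [0,0,0,-0.1,0,0,-1]
    - [0,0,0,-0.1,0,0,-1]

```text
time_s: 33.8
position: [0.6027, -0.171, 0.1234]
tool_rot: [[0.971, -0.238, -0.0], [-0.238, -0.971, 0.0], [-0.0, -0.0, -1.0]]
ft_force: [-0.2, 0.5, 0.8]
grip_width: 0.0001
gripper_force: 0.0
```

Request:
move_arm:
  plan:
    - [0,0,0,-0.05,0,0,-1]
    - [0,0,0,-0.1,0,0,-1]
    - [0,0,0,-0.1,0,0,-1]

```text
time_s: 34.1
position: [0.6017, -0.1707, 0.1234]
tool_rot: [[0.971, -0.238, -0.0], [-0.238, -0.971, -0.0], [-0.0, 0.0, -1.0]]
ft_force: [0.6, 0.5, 0.2]
grip_width: 0.0002
gripper_force: 0.1
```

Request:
move_arm:
  plan:
    - [0,0,0,-0.05,0,0,-1]
    - [0,0,0,-0.05,0,0,-1]

```text
time_s: 34.3
position: [0.6013, -0.1706, 0.1234]
tool_rot: [[0.971, -0.238, 0.0], [-0.238, -0.971, 0.0], [0.0, -0.0, -1.0]]
ft_force: [0.3, -0.1, -0.4]
grip_width: 0.0002
gripper_force: 0.1
```

Request:
move_arm:
  plan:
    - [0,0,0,-0.05,0,0,-1]
    - [0,0,0,-0.05,0,0,-1]

```text
time_s: 34.5
position: [0.6008, -0.1705, 0.1234]
tool_rot: [[0.971, -0.238, -0.0], [-0.238, -0.971, 0.0], [-0.0, -0.0, -1.0]]
ft_force: [1.6, -1.0, -0.7]
grip_width: 0.0001
gripper_force: 0.1
```

Request:
move_arm:
  plan:
    - [0,0,0,-0.05,0,0,-1]
    - [0,0,0,-0.05,0,0,-1]

```text
time_s: 34.7
position: [0.6007, -0.1705, 0.1235]
tool_rot: [[0.971, -0.238, 0.001], [-0.238, -0.971, -0.0], [0.001, -0.0, -1.0]]
ft_force: [3.0, -0.3, -0.6]
grip_width: -0.0001
gripper_force: 1.3
```

Request:
move_arm:
  plan:
    - [0,0,0,-0.05,0,0,-1]
    - [0,0,0,-0.05,0,0,-1]

```text
time_s: 34.9
position: [0.6006, -0.1704, 0.1236]
tool_rot: [[0.971, -0.238, 0.002], [-0.238, -0.971, -0.001], [0.002, -0.0, -1.0]]
ft_force: [5.2, -0.2, -0.9]
grip_width: 0.0003
gripper_force: 2.7
```

Firm stop: the collar is flush. Now I'll retreat and check once more.

Request:
move_arm:
  plan:
    - [0,0,0,0.3,0,0,-1]
    - [0,0,0,2,0,0,-1]
    - [0,0,0,5,0,0,-1]
    - [0,0,0,5,0,-5,-1]
    - [0,0,0,5,0,-9,-1]

```text
time_s: 35.4
position: [0.6485, -0.1822, 0.2135]
tool_rot: [[0.971, -0.238, -0.003], [-0.238, -0.971, 0.001], [-0.003, -0.0, -1.0]]
ft_force: [-0.7, -0.6, 0.8]
grip_width: -0.0001
gripper_force: 0.0
```

Request:
move_arm:
  plan:
    - [0,0,0,0,0,-3,-1]
    - [0,0,0,0,0,-3,-1]
    - [0,0,0,0,0,-3,-1]

```text
time_s: 35.7
position: [0.6482, -0.1821, 0.2433]
tool_rot: [[0.971, -0.238, -0.001], [-0.238, -0.971, 0.0], [-0.0, 0.0, -1.0]]
ft_force: [0.2, -0.3, 0.1]
grip_width: -0.0004
gripper_force: 0.0
```

```bash
python3 - <<'E'
from rig import env
from h import *
s=env.observe();print(s['time_s'],s['position'],s['ft_force'])
S=env.get_image('side')
h=cv2.cvtColor(S['color'],cv2.COLOR_RGB2HSV);m=(h[...,0]>=8)&(h[...,0]<=26)&(h[...,1]>120)&(h[...,2]>60)
for r in range(150,174):print(r,''.join('#' if x else '.' for x in m[r,285:330]))
E
```

```text
35.7 [ 0.64815133 -0.18213331  0.24328983] [ 0.18206369 -0.30109402  0.06347225]
150 .............................................
151 .............................................
152 .............................................
153 ........##...................................
154 .......####..................................
155 .......######................................
156 .......########..............................
157 ......###########............................
158 ......############...........................
159 .......###########...........................
160 .........#######.............................
161 ...........####..............................
162 ............###..............................
163 ..............#..............................
164 ...............#.............................
165 ...............#.............................
166 ................#............................
167 .................#...........................
168 ...................#.........................
169 .....................#.......................
170 .............................................
171 .............................................
172 .............................................
173 .............................................
```

```bash
python3 -c "
from rig import env
print(env.close_job())"
```

```text
the job is handed in; nothing more can be done
None
```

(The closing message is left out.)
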